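# Lay the cartons down in the stock tray and pen them in with the divider

### The arm

A 6-joint arm with a two-finger parallel gripper is mounted at the origin on the work surface. World frame = base frame: x ahead of the robot, y to its left, z up, the work surface at z = 0. Lengths are in m, angles in degrees, forces in N, time in s.
With the tool pointing down it reaches from about 0.35 to 0.875 m from the base axis. Payload 4.2 kg.
Tool frame: the origin (TCP) lies on the centre line of the jaws, within the pads' length; the fingertips stand 11 mm ahead of it and the grasp point (between the pads) lies 8 mm behind it; z points along the fingers, y is the line along which they close (so a half turn about z gives the same grasp; the last joint's range is limited). The gripper opens to 87 mm and grips with 3 to 60 N. Pads are 19 mm wide; open, the fingers measure 117 mm over their backs; the gripper's body (75 mm by 190 mm) begins 51 mm behind the grasp point.
Start: joints at [-59.496, 22.042, 0.453, 0, -68.411, -14.817], TCP at [0.169, -0.602, 0.234] pointing down, gripper open.
Joint ranges: [-179.83, 179.83], [-69.29, 118.12], [-61.27, 80.66], [-181.25, 117.63], [-171.15, -9.14], [-177.46, 177.46]. Speed limits (degrees/s): [159.86, 159.86, 180, 180, 180, 180].

### API

Orientations are given as a 3x3 rotation matrix whose columns are the frame's x, y, z axes.
In Python, from station import r gives the robot as it stands.
- The arm moves only by the tool servo_tool, never from a script. Its argument "commands" is a list that holds one entry, the list of rows, each a list of 7 numbers: the closure, from 0 (fully open) to 1 (shut), then the shift along the tool's x, y, z in mm, then the turn, a rotation vector about the tool's x, y, z in rad. In form: [[[claw, x, y, z, ax, ay, az], ...]]. A call has exactly 5 rows; each row is the pose to reach, as a shift and turn from the pose commanded when the call began, along the tool's axes at that moment; what a row does not reach only later rows make up. A row lasts 1/10 s, in which the tool goes at most 50 mm and 8.59 degrees, less where a joint would pass 70% of its speed; a pose out of reach is approached as far as the arm can. A call with a gripper value outside its range is refused whole. The fingers move at their own pace and stop on an object; the grip force is fixed at half the most. Time passes only in rows, so rows that repeat a pose let the fingers close, or fill a call up. It gives the time, the measured TCP pose, the force, the opening and the grip force at its end, in the units of the state.
- r.sense(): the state, without advancing time (a new reading comes with each control period).
- r.capture(name): name is "scene" or "top" or "wrist"; returns a dict with "pixels" (400x640x3 uint8, red, green, blue), "camera_matrix" (3x3 intrinsics, pixels), "R" (3x3) and "t" (3): a world point X has camera coordinates R X + t. Camera axes: x right, y down, z forward; pixel columns grow to the right and rows downward; lengths in m; the calibration is good to about 2 mm. A picture is of the moment at which its call begins. There is no depth.
- r.finish_job(): hands the job in; it is judged then, once.
The state is a dict: "time_s": time; "joints": joint angles; "joint_velocities": joint speeds; "effort": joint torques, N m; "tcp_pos": TCP position; "ee_rot": TCP orientation; "wrist_force": force on the tool from outside, world axes, zero at the start; "moment": the same for the moment, N m; "gripper_width": opening from 0.0 (shut) to 1.0 (fully open); "gripper_force": force on a finger pad.
Only numpy, scipy, OpenCV 4.12 (cv2) and the standard library are available. Lean on these libraries where they do the work, as an engineer would, in place of code of your own. Each camera call takes 0.05 s, during which the arm holds its last target. There are 200 camera calls.

### The job

The stock tray has to go into a low shelf bay, so nothing may be left standing in it. First clear the roll of packing tape, the junction box and the tape measure out of the tray into the odds-and-ends box, then tip every standing carton over so that it lies flat on the tray floor across the tray, and close the lying cartons up side by side against the stop end (the plain-walled end, opposite the divider). Last, lift the divider out of its slots and drop it fully home into the nearest free pair of slots behind the last carton so that the row cannot spread, leaving the mug and the bottle of cleaner alone.

Things in the scene. Friction and masses are not known exactly. Their poses are not given: they have to be found in the camera images.
- tray: Stock tray fixed on the bench: sheet steel, 344 mm deep (x) by 512 mm long (y), walls 50 mm high. Origin: centre of its underside; x away from the robot, y along its length (yawed up to 5 degrees). Floor top 3 mm up; inside x -160..160, y -250..250 mm. The two long walls, 12 mm thick, are combs with facing slots for the divider at y = -58 to 228 mm (see first_slot); plain for y below -62 mm.
- tray_stop (a point): Middle of the foot of the tray's stop end: the inner face of the end wall at tray y = -250 mm (the end of the tray farthest from the slots), on the floor. Axes as the tray's.
- first_slot (a point): Middle of the tray at the slot pair nearest the stop end (tray y = -58 mm), at the height of the slot bottoms (22 mm up). Axes as the tray's. There are 14 pairs, 22 mm apart from here towards +y, each slot 9 mm wide and open at the top; the teeth between end 50 mm up with round tops that lead the divider in.
- divider: Lift-out divider, loose, 200 g: upright grey plastic plate 300 (x) by 5 (y) by 94 mm high, with ears (340 mm over both, 5 mm thick, undersides 16 mm above the plate's) that drop into facing slots. Origin: middle of the lower edge; x along the plate, z up. Seated, its origin is 6 mm above the tray's; lift 30 mm or more to clear the teeth. It starts in the pair farthest from the stop end (tray y = 228).
- divider_grip (a point): Middle of the divider's finger grip, a block 50 mm (x) by 14 mm (y) by 34 mm (z) on the middle of its top edge; 109 mm above the divider's origin.
- odds_box: The odds-and-ends box: an open cardboard box fixed on the bench left or right of the tray, 240 (x) by 150 (y) by 90 mm high, walls and floor 4 mm. Origin: centre of its underside.
- odds_box_in (a point): Centre of the odds box's inner floor, 4 mm above its underside; axes as the box's.
- tape_roll: Roll of brown packing tape lying flat, outside diameter 100 mm, hole 76 mm, so the wall to pinch is 12 mm thick; 48 mm high, 120 g. Origin: centre of its underside; z along its axis.
- tape_roll_c (a point): Centre of the tape roll (24 mm above its underside).
- junction_box: White electrical junction box, 77 mm (x) by 52 mm (y) at the lid (75 by 50 below it), 40 mm high, 110 g, lying on its back. Origin: centre of its underside.
- tape_measure: Black pocket tape measure lying flat, 66 mm (x) by 58 mm (y) by 34 mm high, edges rounded, 160 g. Origin: centre of its underside.
- meter_case: A closed black instrument case, 200 by 140 by 55 mm, fixed on the bench on the other side of the tray; not part of the job. Origin: centre of its underside.
- mug: White mug, 95 mm high, 80 mm across, on the bench beside the tray: leave it alone. Origin: centre of its underside.
- cleaner: White bottle of cleaner, 190 mm high, 64 mm across, on the bench beside the tray: leave it alone. Origin: centre of its underside.
- carton1: Closed cardboard carton, 88 by 88 mm and 185 mm tall, 210 to 420 g, at the start standing on end inside the tray by its near (robot-side) long wall; too wide to grasp. Number 1 of up to four from the stop end; some are absent (None). Origin: centre of its underside as it stands; z along its 185 mm length.
- carton1_mid (a point): Centre of carton 1, 92.5 mm along its z from its origin; axes as the carton's.
- carton2: Closed cardboard carton, 88 by 88 mm and 185 mm tall, 210 to 420 g, at the start standing on end inside the tray by its near (robot-side) long wall; too wide to grasp. Number 2 of up to four from the stop end; some are absent (None). Origin: centre of its underside as it stands; z along its 185 mm length.
- carton2_mid (a point): Centre of carton 2, 92.5 mm along its z from its origin; axes as the carton's.
- carton3: Closed cardboard carton, 88 by 88 mm and 185 mm tall, 210 to 420 g, at the start standing on end inside the tray by its near (robot-side) long wall; too wide to grasp. Number 3 of up to four from the stop end; some are absent (None). Origin: centre of its underside as it stands; z along its 185 mm length.
- carton3_mid (a point): Centre of carton 3, 92.5 mm along its z from its origin; axes as the carton's.
- carton4: Closed cardboard carton, 88 by 88 mm and 185 mm tall, 210 to 420 g, at the start standing on end inside the tray by its near (robot-side) long wall; too wide to grasp. Number 4 of up to four from the stop end; some are absent (None). Origin: centre of its underside as it stands; z along its 185 mm length.
- carton4_mid (a point): Centre of carton 4, 92.5 mm along its z from its origin; axes as the carton's.

How it is judged:
By the outcome, as a careful person would: the job done as asked, in the order asked, and still so for the second after the job is handed in, with the robot touching nothing.
Of carton1, carton2, carton3, carton4 only 2 to 4 are there at a start; the rules pass over those that are not, and their reading is None.
At some moment in a run one of tape_roll, junction_box, tape_measure may be knocked a few centimetres aside while the robot is not near it.
Once in a run the grip may slacken for a moment while it holds something.
It also fails if it takes over 208 s, if anything falls off the work surface, if the arm or the gripper's body presses on something with over 40 N, if the wrist force passes 120 N, or if a joint passes its speed limit or range.

## Working session

There is one attempt and no reset: what is moved stays moved. The work goes in short steps, Python scripts to look and compute and a tool call to move; the robot and the scene stay as the last step left them, time stands still between calls to the robot, and variables do not carry over. Pictures are saved under pics/ and viewed, at most 14 in all, crops included, and the job is handed in when it is done.

Besides the shell and the picture viewer there is one more tool, called as name([rows], argument=value, ...), one row to a line, values as JSON. servo_tool: Moves the arm, as the interface text tells. Its arguments: {"type":"object","properties":{"commands":{"type":"array","items":{"type":"array","items":{"type":"array","items":{"type":"number"}}}}},"required":["commands"]}

```bash
mkdir -p pics; ls
cat > h.py <<'E'
from station import r
import numpy as np, cv2
def cap(n,f=None):
    c=r.capture(n); 
    if f: cv2.imwrite('pics/'+f,cv2.cvtColor(c['pixels'],cv2.COLOR_RGB2BGR))
    return c
def ray(c,uv,z):
    K=np.array(c['camera_matrix']);R=np.array(c['R']);t=np.array(c['t'])
    o=-R.T@t; d=R.T@np.linalg.inv(K)@np.array([uv[0],uv[1],1.0])
    return o+d*(z-o[2])/d[2]
def proj(c,X):
    p=np.array(c['camera_matrix'])@(np.array(c['R'])@np.array(X)+np.array(c['t'])); return p[:2]/p[2]
E
python3 - <<'E'
from h import *
for n in('scene','top'):
    c=cap(n,n+'1.png'); print(n,np.round(-np.array(c['R']).T@c['t'],3),np.round(c['R'],2).tolist(), c['camera_matrix'])
s=r.sense(); print(s)
E
```

```text
pics
scene [0.9   0.496 1.097] [[-0.82, 0.57, -0.0], [0.48, 0.7, -0.53], [-0.3, -0.44, -0.85]] [[362.82540603   0.         315.00234719]
 [  0.         362.82540603 199.12347386]
 [  0.           0.           1.        ]]
top [ 0.396 -0.022  1.004] [[-0.02, -1.0, -0.03], [-0.98, 0.03, -0.17], [0.17, 0.03, -0.98]] [[386.1720192    0.         317.68777691]
 [  0.         386.1720192  200.13128162]
 [  0.           0.           1.        ]]
{'time_s': 0.1, 'joints': array([-5.94976120e+01,  2.20873021e+01,  3.87784182e-01, -2.39343304e-02,
       -6.84130744e+01, -1.48170259e+01]), 'joint_velocities': array([-0.03592363, -0.15425052,  0.17464097,  0.02516879, -0.01272708,
       -0.01517939]), 'effort': array([ 3.77874258e-04, -3.91690385e+01,  1.87935644e+01,  4.23187450e+00,
        1.34825357e-02, -7.01839235e-05]), 'tcp_pos': array([ 0.16884527, -0.60121971,  0.2325638 ]), 'ee_rot': array([[-9.62802448e-01, -2.70205491e-01, -6.62744233e-04],
       [-2.70206274e-01,  9.62800600e-01,  1.89028297e-03],
       [ 1.27325707e-04,  1.99904672e-03, -9.99997994e-01]]), 'wrist_force': array([-0.58410016, -0.61614162,  0.59677333]), 'moment': array([-0.00603812, -0.0035964 ,  0.01565951]), 'gripper_force': 0.0, 'gripper_width': 0.9994733874960265}
```

View pics/top1.png

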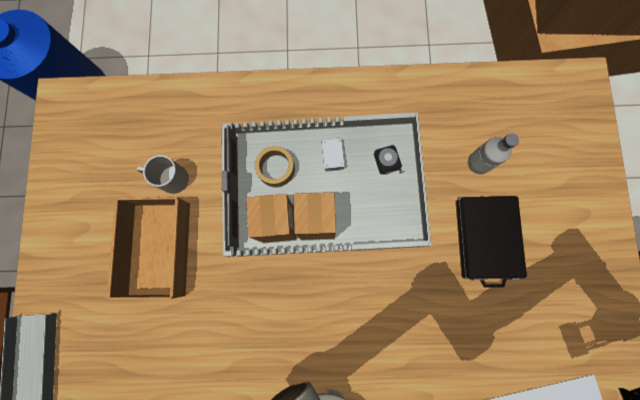

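View pics/scene1.png

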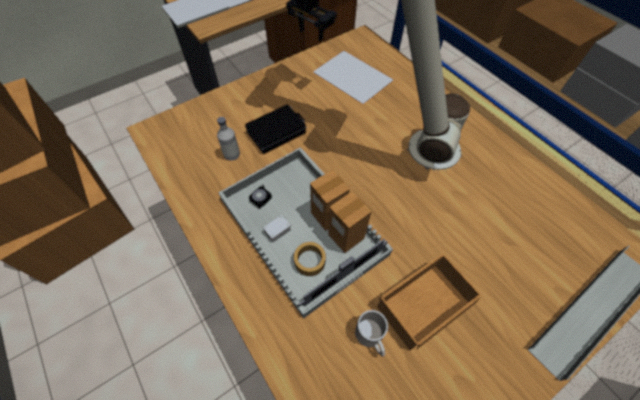

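The top view shows the tray with its corners at about (224,125), (415,114), (429,245) and (226,254). The divider is at the left (+y) and the stop end at the right. There are two cartons, with tops at about (268,216) and (315,215). The roll is at (274,166), the junction box at (333,154), the tape measure at (388,159) and the odds box at (148,248). The scene view agrees.

```bash
cat > m.py <<'E'
from h import *
c=cap('top'); im=c['pixels']; hsv=cv2.cvtColor(im,cv2.COLOR_RGB2HSV)
for n,uv in dict(TL=(223,125),TR=(417,113),BR=(430,245),BL=(225,256)).items(): print(n,np.round(ray(c,uv,.05),3))
def blob(mask,roi,z,n):
    m=np.zeros(mask.shape,np.uint8); x0,y0,x1,y1=roi; m[y0:y1,x0:x1]=mask[y0:y1,x0:x1]*255
    cs,_=cv2.findContours(m,cv2.RETR_EXTERNAL,cv2.CHAIN_APPROX_NONE)
    if not cs: print(n,'none'); return
    k=max(cs,key=cv2.contourArea); W=np.array([ray(c,p[0],z)[:2] for p in k],np.float32)
    (cx,cy),(a,b),g=cv2.minAreaRect(W*1000); print(n,'ctr',round(cx),round(cy),'size',round(a),round(b),'ang',round(g,1),'area',cv2.contourArea(k))
H,S,V=[hsv[...,i].astype(int) for i in range(3)]
brown=(S>90)&(V>60)&(H<25)
blob(brown,(240,135,310,190),.045,'roll')
blob((V>215)&(S<30),(300,125,360,190),.043,'jb')
blob(V<75,(360,130,412,190),.03,'tm')
blob(brown,(240,188,345,245),.188,'cartons')
for n,p in dict(c0=(247,196),c1=(288,194),c2=(294,193),c3=(334,193),d0=(249,239),d1=(290,237),d2=(296,237),d3=(336,236)).items(): print(n,np.round(ray(c,p,.188),3))
for n,p in dict(TL=(116,199),TR=(182,198),BR=(186,296),BL=(109,297)).items(): print('ob',n,np.round(ray(c,p,.09),3))
print('grip',ray(c,(226,181),.13))
for n,p,z in(('mug',(158,170),.095),('cl',(510,141),.19),('caseTL',(459,197),.055),('caseBL',(462,278),.055)): print(n,np.round(ray(c,p,z),3))
z=cv2.resize(im[95:305,100:440],None,fx=2.3,fy=2.3,interpolation=cv2.INTER_CUBIC); cv2.imwrite('pics/z1.png',z[...,::-1])
E
python3 m.py
```

```text
TL [0.772 0.247 0.05 ]
TR [ 0.787 -0.26   0.05 ]
BR [ 0.446 -0.268  0.05 ]
BL [0.432 0.235 0.05 ]
roll ctr 659 114 size 99 101 ang 88.3 area 1133.0
jb none
tm ctr 670 -180 size 70 59 ang 14.4 area 208.0
cartons ctr 507 58 size 100 190 ang 1.4 area 3616.5
c0 [0.554 0.152 0.188]
c1 [0.556 0.063 0.188]
c2 [0.558 0.05  0.188]
c3 [ 0.555 -0.036  0.188]
d0 [0.461 0.147 0.188]
d1 [0.463 0.06  0.188]
d2 [0.463 0.047 0.188]
d3 [ 0.463 -0.037  0.188]
ob TL [0.575 0.495 0.09 ]
ob TR [0.573 0.332 0.09 ]
ob BR [0.341 0.314 0.09 ]
ob BL [0.342 0.496 0.09 ]
grip [0.60284557 0.21433791 0.13      ]
mug [0.644 0.393 0.095]
cl [ 0.659 -0.42   0.19 ]
caseTL [ 0.562 -0.347  0.055]
caseBL [ 0.366 -0.337  0.055]
```

View pics/z1.png

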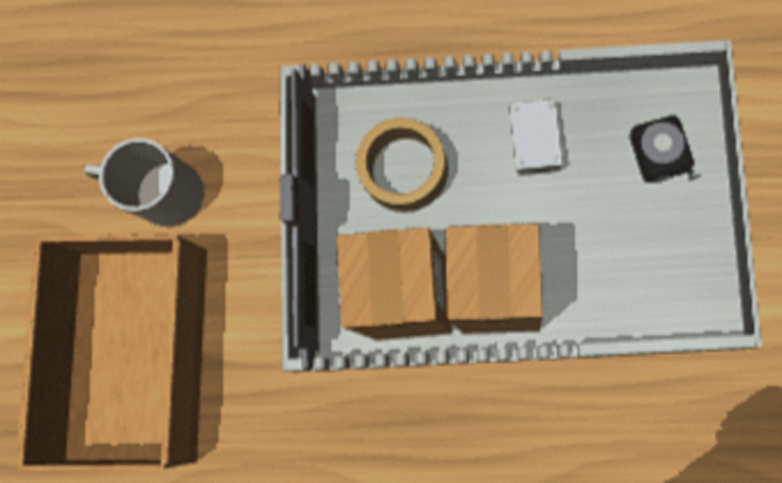

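The close crop confirms two cartons, standing at the slot end. The junction box lid is centred at crop (537,133), the tape measure at (661,148) and the roll at (401,163). I'll set out now, aligning the tool with the tray (yaw about 1.6°) and moving towards the tape measure.

servo_tool([
  [[0,-45,20,0,0,0,0.049],[0,-90,40,0,0,0,0.098],[0,-135,60,0,0,0,0.147],[0,-180,80,0,0,0,0.196],[0,-225,100,0,0,0,0.245]],
])

```text
time_s: 0.65
tcp_pos: [0.3597, -0.443, 0.2333]
ee_rot: [[-1.0, -0.027, -0.0], [-0.027, 1.0, 0.0], [0.0, 0.0, -1.0]]
wrist_force: [1.1, -0.6, 1.0]
gripper_width: 0.998
gripper_force: 0.0
```

```bash
cat >> h.py <<'E'
TO=np.array([.6095,-.0115]); YAW=np.radians(1.6)
def set_tray(o,y):
    global TO,YAW; TO=np.array(o);YAW=np.radians(y)
def w2t(p): 
    d=np.array(p[:2])-TO; c,s=np.cos(YAW),np.sin(YAW); return np.array([c*d[0]+s*d[1],-s*d[0]+c*d[1],p[2]])
def t2w(p):
    c,s=np.cos(YAW),np.sin(YAW); return np.array([TO[0]+c*p[0]-s*p[1],TO[1]+s*p[0]+c*p[1],p[2]])
def st():
    s=r.sense(); p=s['tcp_pos'];R=s['ee_rot']
    print('t',s['time_s'],'w',np.round(p*1000,1),'tray',np.round(w2t(p)*1000,1),'yawY',round(np.degrees(np.arctan2(-R[0,1],R[1,1])),2),'tilt',np.round(R[:2,2],3),'F',np.round(s['wrist_force'],1),'gw',round(s['gripper_width']*87,1),'gf',round(s['gripper_force'],1))
    return s
def to(s,X): # delta in tool axes mm to world X
    print('delta',np.round(s['ee_rot'].T@(np.array(X)-s['tcp_pos'])*1000,1))
E
python3 - <<'E'
from h import *
s=st()
for n,p in dict(tm=(.670,-.180,.2),roll=(.659,.114,.2),oboxC=(.458,.41,.2)).items(): print(n,np.round(w2t(p)*1000)); to(s,p)
c=r.capture('wrist'); print(np.round(s['ee_rot'].T@(-c['R'].T@c['t']-s['tcp_pos']),3), np.round(c['R']@s['ee_rot'],2),c['camera_matrix'][0][0])
E
```

```text
t 0.65 w [ 359.7 -443.   233.3] tray [-261.8 -424.4  233.3] yawY 1.52 tilt [-0.  0.] F [ 1.1 -0.6  1. ] gw 86.8 gf 0.0
tm [  56. -170.  200.]
delta [-317.2  254.7   33.3]
roll [ 53. 124. 200.]
delta [-314.   548.9   33.4]
oboxC [-140.  426.  200.]
delta [-120.9  850.1   33.6]
[ 0.081 -0.    -0.151] [[-0.    1.   -0.  ]
 [-0.96 -0.   -0.3 ]
 [-0.3   0.    0.96]] 356.4074668508844
```

servo_tool([
  [[0,-33,26,0,0,0,0],[0,-66,52,0,0,0,0],[0,-99,78,5,0,0,0],[0,-132,104,10,0,0,0],[0,-165,130,15,0,0,0]],
])

```text
time_s: 1.2
tcp_pos: [0.5207, -0.3086, 0.2182]
ee_rot: [[-1.0, -0.029, -0.0], [-0.029, 1.0, 0.0], [0.0, 0.0, -1.0]]
wrist_force: [0.3, -0.9, 1.5]
gripper_width: 1.001
gripper_force: 0.0
```

servo_tool([
  [[0,-35,28,5,0,0,0],[0,-75,60,15,0,0,0],[0,-115,90,20,0,0,0],[0,-145,115,30,0,0,0],[0,-152,125,40,0,0,0]],
])

```text
time_s: 1.7
tcp_pos: [0.6708, -0.1776, 0.1768]
ee_rot: [[-0.999, -0.032, -0.0], [-0.032, 0.999, 0.0], [0.0, 0.0, -1.0]]
wrist_force: [-0.2, -0.1, -0.7]
gripper_width: 1.001
gripper_force: 0.0
```

Run:
```python
from h import *
s=st(); c=cap('wrist','w1.png'); print('tm px',proj(c,(.670,-.18,.03)))
```

```text
t 1.7 w [ 670.8 -177.6  176.8] tray [  56.6 -167.7  176.8] yawY 1.85 tilt [-0.  0.] F [-0.2 -0.1 -0.7] gw 87.0 gf 0.0
tm px [323.63515931 192.91685438]
```

View pics/w1.png

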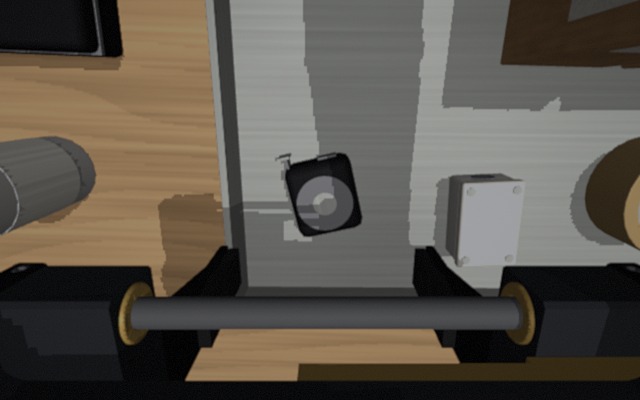

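The wrist view shows the tape measure at about (325,195), turned about 11.5° from the tool. The junction box lid is at about (486,222), turned about 4°.

Run:
```python
from h import *
s=st(); c=cap('wrist')
q=np.array([ray(c,p,.03) for p in((288,165),(348,153),(361,224),(303,237))]); print(np.round(q,3)); m=q.mean(0); print(m); to(s,(m[0],m[1],.017))
d=q[1]-q[0]; print('yaw',np.degrees(np.arctan2(-d[0],d[1])))
q=np.array([ray(c,p,.043) for p in((458,184),(523,181),(514,266),(458,266))]); print(np.round(q,3),'jb',q.mean(0))
```

```text
t 1.75 w [ 669.2 -177.   174.4] tray [  55.1 -167.1  174.4] yawY 1.84 tilt [-0.004  0.002] F [-0.1 -0.2 -1.8] gw 87.0 gf 0.0
[[ 0.644 -0.21   0.03 ]
 [ 0.632 -0.16   0.03 ]
 [ 0.694 -0.145  0.03 ]
 [ 0.708 -0.196  0.03 ]]
[ 0.66975661 -0.17788716  0.03      ]
delta [ -1.2  -1.2 157.4]
yaw 13.113334888321754
[[ 0.653 -0.07   0.043]
 [ 0.649 -0.018  0.043]
 [ 0.725 -0.011  0.043]
 [ 0.726 -0.06   0.043]] jb [ 0.68812929 -0.03966916  0.043     ]
```

servo_tool([
  [[0,0,-1,40,0,0,-0.1],[0,-1,-1,80,0,0,-0.19],[0,-1,-1,120,0,0,-0.19],[0,-1,-1,145,0,0,-0.19],[0,-1,-1,155,0,0,-0.19]],
])

```text
time_s: 2.3
tcp_pos: [0.6661, -0.1829, 0.0209]
ee_rot: [[-0.977, -0.215, -0.006], [-0.215, 0.977, 0.001], [0.006, 0.002, -1.0]]
wrist_force: [-0.5, 0.2, 0.4]
gripper_width: 0.997
gripper_force: 0.0
```

servo_tool([
  [[0.5,0,0,0,0,0,0],[1,0,0,0,0,0,0],[1,0,0,0,0,0,0],[1,0,0,0,0,0,0],[1,0,0,0,0,0,0]],
])

```text
time_s: 2.8
tcp_pos: [0.6699, -0.1815, 0.0252]
ee_rot: [[-0.976, -0.218, 0.002], [-0.218, 0.976, -0.0], [-0.002, -0.001, -1.0]]
wrist_force: [-0.8, 1.0, 3.1]
gripper_width: 0.669
gripper_force: 29.8
```

servo_tool([
  [[1,0,0,0,0,0,0],[1,0,0,-20,0,0,0],[1,0,0,-60,0,0,0],[1,0,0,-110,0,0,0],[1,0,0,-150,0,0,0.1]],
])

```text
time_s: 3.3
tcp_pos: [0.6692, -0.1816, 0.1756]
ee_rot: [[-0.993, -0.116, 0.001], [-0.116, 0.993, -0.0], [-0.001, -0.0, -1.0]]
wrist_force: [0.7, -0.3, -2.0]
gripper_width: 0.669
gripper_force: 29.7
```

Run:
```python
from h import *
s=st(); to(s,(.40,.375,.16))
```

```text
t 3.3 w [ 669.2 -181.6  175.6] tray [  55.  -171.7  175.6] yawY 6.68 tilt [ 0.001 -0.   ] F [ 0.7 -0.3 -2. ] gw 58.2 gf 29.7
delta [202.7 584.1  15.2]
```

servo_tool([
  [[1,0,0,-40,0,0,0],[1,0,20,-80,0,0,0],[1,15,60,-90,0,0,0],[1,30,100,-90,0,0,0],[1,45,140,-90,0,0,0]],
])

```text
time_s: 3.8
tcp_pos: [0.6067, -0.0466, 0.2633]
ee_rot: [[-0.993, -0.118, -0.0], [-0.118, 0.993, 0.001], [0.0, 0.001, -1.0]]
wrist_force: [-0.6, 0.3, -1.0]
gripper_width: 0.67
gripper_force: 29.7
```

servo_tool([
  [[1,15,42,0,0,0,0],[1,30,84,0,0,0,0],[1,45,126,0,0,0,0],[1,60,168,0,0,0,0],[1,75,210,0,0,0,0]],
])

```text
time_s: 4.3
tcp_pos: [0.507, 0.1531, 0.2631]
ee_rot: [[-0.993, -0.118, -0.001], [-0.118, 0.993, 0.0], [0.001, 0.0, -1.0]]
wrist_force: [0.6, 1.3, -1.5]
gripper_width: 0.665
gripper_force: 29.7
```

servo_tool([
  [[1,15,43,0,0,0,0],[1,30,86,0,0,0,0],[1,45,129,0,0,0,0],[1,60,172,0,0,0,0],[1,80,215,0,0,0,0]],
])

```text
time_s: 4.8
tcp_pos: [0.4023, 0.3571, 0.263]
ee_rot: [[-0.993, -0.118, -0.001], [-0.118, 0.993, -0.0], [0.001, -0.0, -1.0]]
wrist_force: [0.0, 0.7, -2.0]
gripper_width: 0.667
gripper_force: 29.7
```

servo_tool([
  [[1,3,19,30,0,0,0.05],[1,3,19,70,0,0,0.1],[1,3,19,110,0,0,0.1],[1,3,19,150,0,0,0.1],[1,3,19,180,0,0,0.1]],
])

```text
time_s: 5.3
tcp_pos: [0.4009, 0.3788, 0.087]
ee_rot: [[-1.0, -0.024, 0.008], [-0.024, 1.0, 0.008], [-0.008, 0.008, -1.0]]
wrist_force: [-5.6, 6.3, 27.9]
gripper_width: 0.746
gripper_force: 29.4
```

Run:
```python
from h import *
s=st(); cap('wrist','w2.png')
```

```text
t 5.3 w [400.9 378.8  87. ] tray [-197.6  396.    87. ] yawY 1.39 tilt [0.008 0.008] F [-5.6  6.3 27.9] gw 64.9 gf 29.4
```

View pics/w2.png

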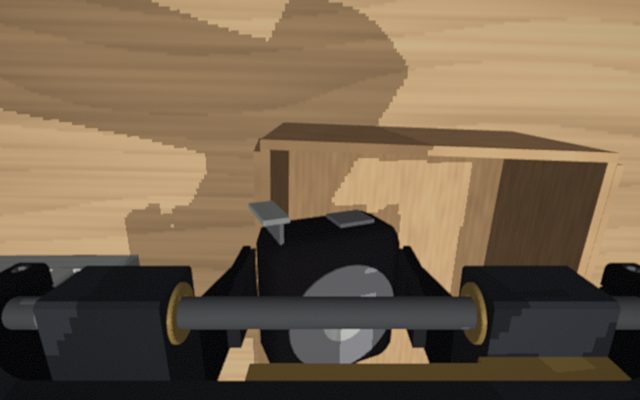

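The left finger landed on the box's -y wall, at image left about x=265. The wall is further in than I measured. I'll lift, shift +y and release there.

servo_tool([
  [[1,0,0,-25,0,0,0],[1,0,0,-50,0,0,0],[1,0,20,-60,0,0,0],[1,0,40,-60,0,0,0],[1,0,40,-60,0,0,0]],
])

```text
time_s: 5.85
tcp_pos: [0.3976, 0.4163, 0.1437]
ee_rot: [[-1.0, -0.02, 0.001], [-0.02, 1.0, 0.002], [-0.001, 0.002, -1.0]]
wrist_force: [-0.1, -0.6, -1.4]
gripper_width: 0.739
gripper_force: 33.6
```

Run:
```python
from h import *
s=st(); c=cap('wrist','w3.png')
c=cap('top'); im=c['pixels']; cv2.imwrite('pics/z2.png',cv2.resize(im[150:310,60:240],None,fx=3,fy=3)[...,::-1])
```

```text
t 5.85 w [397.6 416.3 143.7] tray [-199.8  433.6  143.7] yawY 1.15 tilt [0.001 0.002] F [-0.1 -0.6 -1.4] gw 64.3 gf 33.6
```

View pics/w3.png

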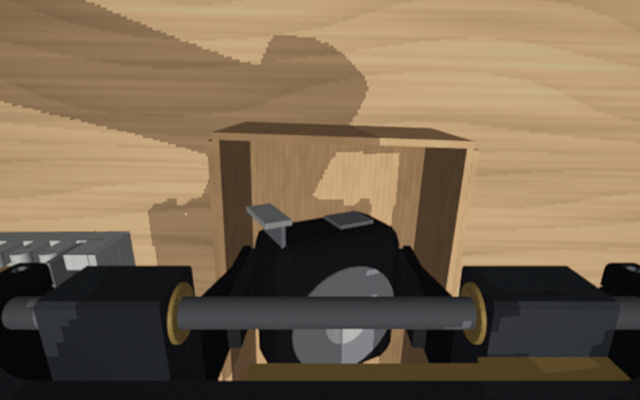

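The tape measure is still held, turned a little in the grip. The box's near rim runs from (217,138) to (472,142).

Run:
```python
from h import *
s=st(); c=cap('wrist')
for p in((217,138),(472,142),(460,266)): print(np.round(ray(c,p,.09),3))
c=cap('top')
for p in ((182,198),(186,296),(116,199),(109,297)): 
    for z in (0,.09): print(p,z,np.round(ray(c,p,z),3))
```

```text
t 5.95 w [397.  413.7 142.7] tray [-200.5  431.   142.7] yawY 1.08 tilt [-0.001 -0.002] F [ 0.1 -1.3 -1.3] gw 64.5 gf 33.6
[0.34  0.351 0.09 ]
[0.339 0.495 0.09 ]
[0.417 0.498 0.09 ]
(182, 198) 0 [0.591 0.367 0.   ]
(182, 198) 0.09 [0.573 0.332 0.09 ]
(186, 296) 0 [0.335 0.347 0.   ]
(186, 296) 0.09 [0.341 0.314 0.09 ]
(116, 199) 0 [0.593 0.546 0.   ]
(116, 199) 0.09 [0.575 0.495 0.09 ]
(109, 297) 0 [0.337 0.547 0.   ]
(109, 297) 0.09 [0.342 0.496 0.09 ]
```

servo_tool([
  [[1,0,0,30,0,0,0],[1,0,0,60,0,0,0],[1,0,0,82,0,0,0],[0,0,0,84,0,0,0],[0,0,0,84,0,0,0]],
])

```text
time_s: 6.55
tcp_pos: [0.398, 0.414, 0.0597]
ee_rot: [[-1.0, -0.019, 0.0], [-0.019, 1.0, -0.001], [-0.0, -0.001, -1.0]]
wrist_force: [0.6, -0.3, 0.8]
gripper_width: 0.849
gripper_force: 0.0
```

servo_tool([
  [[0,0,0,0,0,0,0],[0,0,0,-40,0,0,0],[0,0,0,-90,0,0,0],[0,0,0,-140,0,0,0],[0,0,0,-190,0,0,0]],
])

```text
time_s: 7.05
tcp_pos: [0.3978, 0.4143, 0.254]
ee_rot: [[-1.0, -0.019, 0.002], [-0.019, 1.0, 0.004], [-0.003, 0.004, -1.0]]
wrist_force: [-0.1, 2.0, -0.8]
gripper_width: 0.998
gripper_force: 0.0
```

Run:
```python
from h import *
s=st(); to(s,(.688,-.04,.2)); cap('wrist','w4.png')
```

```text
t 7.05 w [397.8 414.3 254. ] tray [-199.7  431.5  254. ] yawY 1.09 tilt [0.002 0.004] F [-0.1  2.  -0.8] gw 86.8 gf 0.0
delta [-281.4 -459.9   53.1]
```

View pics/w4.png

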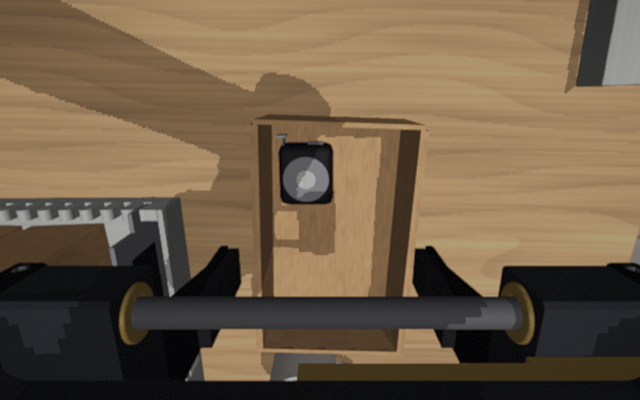

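The tape measure lies in the box at about (306,173). Next is the junction box.

servo_tool([
  [[0,-25,-40,0,0,0,0],[0,-50,-80,0,0,0,0],[0,-75,-120,0,0,0,0],[0,-100,-160,0,0,0,0],[0,-125,-200,0,0,0,0]],
])

```text
time_s: 7.6
tcp_pos: [0.5275, 0.2152, 0.2517]
ee_rot: [[-1.0, -0.019, 0.004], [-0.019, 1.0, 0.002], [-0.004, 0.002, -1.0]]
wrist_force: [0.9, 0.5, 1.1]
gripper_width: 1.0
gripper_force: 0.0
```

servo_tool([
  [[0,-25,-40,0,0,0,0],[0,-50,-80,0,0,0,0],[0,-75,-120,0,0,0,0],[0,-100,-160,0,0,0,0],[0,-125,-200,0,0,0,0]],
])

```text
time_s: 8.1
tcp_pos: [0.6563, 0.0173, 0.2517]
ee_rot: [[-1.0, -0.019, 0.004], [-0.019, 1.0, 0.001], [-0.004, 0.001, -1.0]]
wrist_force: [0.6, 0.9, -0.3]
gripper_width: 1.002
gripper_force: 0.0
```

servo_tool([
  [[0,-15,-30,20,0,0,-0.05],[0,-25,-50,50,0,0,-0.094],[0,-31,-60,75,0,0,-0.094],[0,-31,-60,75,0,0,-0.094],[0,-31,-60,75,0,0,-0.094]],
])

```text
time_s: 8.6
tcp_pos: [0.6876, -0.0405, 0.176]
ee_rot: [[-0.994, -0.112, 0.002], [-0.112, 0.994, -0.0], [-0.002, -0.001, -1.0]]
wrist_force: [1.1, -0.1, 0.6]
gripper_width: 1.0
gripper_force: 0.0
```

Run:
```python
from h import *
s=st(); c=cap('wrist','w5.png'); im=c['pixels']; hsv=cv2.cvtColor(im,cv2.COLOR_RGB2HSV)
g=im.astype(int); m=((g.min(2)>195)&(g.max(2)-g.min(2)<25)).astype(np.uint8); m[265:]=0
print('exp',proj(c,(.688,-.04,.043)))
cs,_=cv2.findContours(m,cv2.RETR_EXTERNAL,cv2.CHAIN_APPROX_NONE)
for k in sorted(cs,key=cv2.contourArea)[-3:]:
    W=np.array([ray(c,p[0],.043)[:2]*1000 for p in k],np.float32); print(cv2.minAreaRect(k),cv2.minAreaRect(W))
```

```text
t 8.6 w [687.6 -40.5 176. ] tray [ 77.3 -31.1 176. ] yawY 6.46 tilt [ 0.002 -0.   ] F [ 1.1 -0.1  0.6] gw 87.0 gf 0.0
exp [327.07054388 198.49169023]
```

View pics/w5.png

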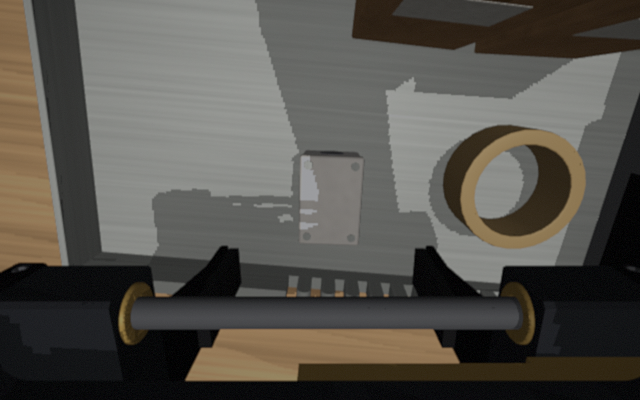

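The junction box is centred at (331,200) and lies square to the jaws, as expected. I'll descend and grip it.

servo_tool([
  [[0,0,2,40,0,0,0],[0,0,2,80,0,0,0],[0,0,2,120,0,0,0],[0,0,2,145,0,0,0],[0,0,2,154,0,0,0]],
])

```text
time_s: 9.15
tcp_pos: [0.6864, -0.0372, 0.0199]
ee_rot: [[-0.993, -0.114, -0.001], [-0.114, 0.993, -0.0], [0.001, 0.0, -1.0]]
wrist_force: [-0.5, 0.4, -0.1]
gripper_width: 0.999
gripper_force: 0.0
```

servo_tool([
  [[0.5,0,0,0,0,0,0],[1,0,0,0,0,0,0],[1,0,0,0,0,0,0],[1,0,0,0,0,0,0],[1,0,0,0,0,0,0]],
])

```text
time_s: 9.65
tcp_pos: [0.6875, -0.0383, 0.0217]
ee_rot: [[-0.994, -0.113, 0.002], [-0.113, 0.994, 0.0], [-0.002, 0.0, -1.0]]
wrist_force: [-0.9, 0.2, 0.2]
gripper_width: 0.634
gripper_force: 0.0
```

servo_tool([
  [[1,0,0,-30,0,0,0],[1,0,0,-80,0,0,0],[1,0,0,-130,0,0,0],[1,0,0,-180,0,0,0.05],[1,0,0,-225,0,0,0.1]],
])

```text
time_s: 10.15
tcp_pos: [0.6868, -0.0385, 0.2486]
ee_rot: [[-1.0, -0.011, 0.002], [-0.011, 1.0, 0.0], [-0.002, 0.0, -1.0]]
wrist_force: [0.2, 0.1, -1.1]
gripper_width: 0.59
gripper_force: 30.0
```

Run:
```python
from h import *
s=st(); to(s,(.515,.425,.25))
c=r.capture('top');print('roll exp',proj(c,(.659,.114,.051)))
```

```text
t 10.15 w [686.8 -38.5 248.6] tray [ 76.5 -29.2 248.6] yawY 0.61 tilt [0.002 0.   ] F [ 0.2  0.1 -1.1] gw 51.4 gf 30.0
delta [166.8 465.3  -1.6]
roll exp [273.51217075 165.27201533]
```

servo_tool([
  [[1,20,38,0,0,0,0],[1,40,76,0,0,0,0],[1,60,114,0,0,0,0],[1,80,152,0,0,0,0],[1,100,180,0,0,0,0]],
])

```text
time_s: 10.7
tcp_pos: [0.5834, 0.1421, 0.2452]
ee_rot: [[-1.0, -0.014, -0.0], [-0.014, 1.0, 0.0], [0.0, 0.0, -1.0]]
wrist_force: [-0.6, -0.1, -0.9]
gripper_width: 0.586
gripper_force: 30.0
```

servo_tool([
  [[1,20,38,0,0,0,0],[1,40,76,0,0,0,0],[1,60,114,0,0,0,0],[1,80,152,0,0,0,0],[1,100,180,0,0,0,0]],
])

```text
time_s: 11.2
tcp_pos: [0.4811, 0.3209, 0.2453]
ee_rot: [[-1.0, -0.014, -0.0], [-0.014, 1.0, 0.0], [0.0, 0.0, -1.0]]
wrist_force: [0.2, 0.2, -0.8]
gripper_width: 0.589
gripper_force: 30.0
```

servo_tool([
  [[1,25,40,0,0,0,0],[1,50,80,20,0,0,0],[1,75,115,50,0,0,0],[1,87,130,90,0,0,0],[1,87,130,120,0,0,0]],
])

```text
time_s: 11.7
tcp_pos: [0.3911, 0.4494, 0.1231]
ee_rot: [[-1.0, -0.016, -0.002], [-0.016, 1.0, -0.001], [0.002, -0.001, -1.0]]
wrist_force: [-0.0, -0.0, -1.3]
gripper_width: 0.587
gripper_force: 30.0
```

Run:
```python
from h import *
s=st(); to(s,(.395,.448,.065))
c=cap('wrist')
for p in((.352,.5),): pass
im=c['pixels']; cv2.imwrite('pics/w6.png',im[...,::-1])
```

```text
t 11.7 w [391.1 449.4 123.1] tray [-205.5  466.8  123.1] yawY 0.94 tilt [-0.002 -0.001] F [-0.  -0.  -1.3] gw 51.1 gf 30.0
delta [-4.  -1.4 58. ]
```

View pics/w6.png

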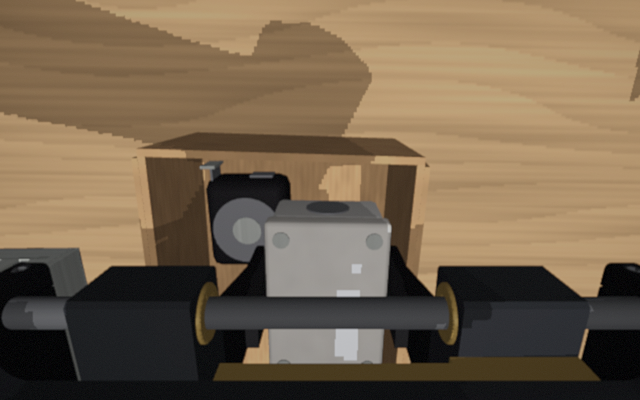

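The junction box is held, with the tape measure beside it at about (248,220). I'll lower it and open the jaws only partway.

servo_tool([
  [[1,-5,-2,20,0,0,0],[1,-10,-2,40,0,0,0],[1,-10,-2,57,0,0,0],[1,-10,-2,57,0,0,0],[0.33,-10,-2,57,0,0,0]],
])

```text
time_s: 12.25
tcp_pos: [0.4044, 0.4462, 0.0695]
ee_rot: [[-1.0, -0.013, 0.001], [-0.013, 1.0, 0.001], [-0.001, 0.001, -1.0]]
wrist_force: [-0.1, -0.6, 0.8]
gripper_width: 0.628
gripper_force: 0.1
```

servo_tool([
  [[0.33,0,0,0,0,0,0],[0.33,0,0,0,0,0,0],[0.33,0,0,-50,0,0,0],[0.33,0,0,-100,0,0,0],[0.33,0,0,-150,0,0,0]],
])

```text
time_s: 12.75
tcp_pos: [0.4037, 0.4458, 0.2214]
ee_rot: [[-1.0, -0.013, 0.001], [-0.013, 1.0, 0.001], [-0.001, 0.001, -1.0]]
wrist_force: [0.0, 0.2, -1.2]
gripper_width: 0.669
gripper_force: 0.0
```

```bash
cat > roll.py <<'E'
from h import *
s=st(); c=cap('wrist','w7.png'); t=cap('top'); im=t['pixels']; cv2.imwrite('pics/z3.png',cv2.resize(im[95:305,100:440],None,fx=2.3,fy=2.3)[...,::-1])
hsv=cv2.cvtColor(im,cv2.COLOR_RGB2HSV); H,S,V=[hsv[...,i].astype(int) for i in range(3)]
m=((S>90)&(V>60)&(H<25)).astype(np.uint8)[:189]; m[:,:236]=0; m[:133]=0; m[:,420:]=0
cs,_=cv2.findContours(m,cv2.RETR_EXTERNAL,cv2.CHAIN_APPROX_NONE); k=max(cs,key=cv2.contourArea)
W=np.array([ray(t,p[0],.045)[:2] for p in k],np.float32)*1000; print(cv2.boundingRect(k),cv2.minEnclosingCircle(W),cv2.minAreaRect(W))
E
python3 roll.py
```

```text
t 12.75 w [403.7 445.8 221.4] tray [-192.9  462.9  221.4] yawY 0.75 tilt [0.001 0.001] F [ 0.   0.2 -1.2] gw 58.2 gf 0.0
(255, 147, 39, 39) ((658.275634765625, 113.97899627685547), 53.285396575927734) ((659.1544799804688, 113.8248291015625), (98.74073791503906, 100.87576293945312), 88.26248168945312)
```

View pics/z3.png

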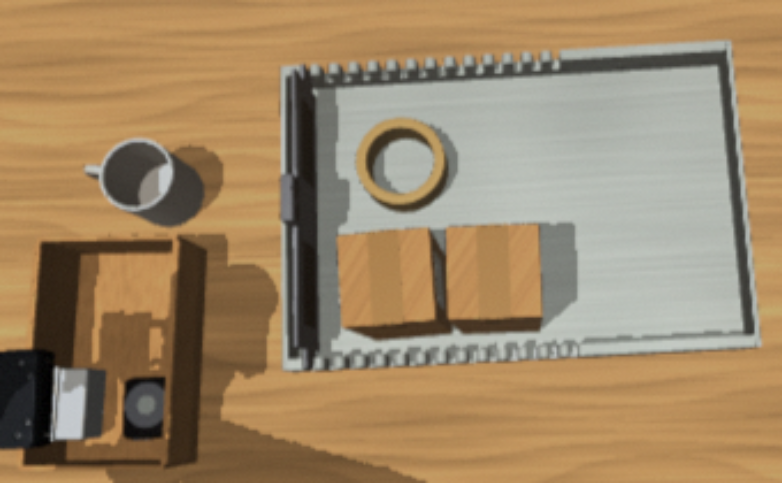

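The tray now holds only the roll, at world (659,114) mm, and the cartons. The junction box and tape measure are in the odds box. I'll pinch the roll's wall 30° round from its -y side.

servo_tool([
  [[0.54,-27,-37,-20,0,0,0],[0.54,-54,-74,-30,0,0,-0.1],[0.54,-81,-111,-30,0,0,-0.2],[0.54,-108,-148,-30,0,0,-0.3],[0.54,-136,-187,-30,0,0,-0.4]],
])

```text
time_s: 13.35
tcp_pos: [0.5429, 0.2594, 0.2498]
ee_rot: [[-0.914, -0.406, 0.002], [-0.406, 0.914, 0.001], [-0.002, 0.001, -1.0]]
wrist_force: [0.6, 0.3, -0.7]
gripper_width: 0.47
gripper_force: 0.0
```

Run:
```python
from h import *
s=st(); to(s,(.681,.076,.15))
```

```text
t 13.35 w [542.9 259.4 249.8] tray [-59.  272.7 249.8] yawY 23.94 tilt [0.002 0.001] F [ 0.6  0.3 -0.7] gw 40.9 gf 0.0
delta [ -51.6 -223.8   99.7]
```

servo_tool([
  [[0.54,-11,-45,0,0,0,-0.05],[0.54,-22,-90,10,0,0,-0.1],[0.54,-33,-135,40,0,0,-0.105],[0.54,-44,-180,70,0,0,-0.105],[0.54,-52,-224,100,0,0,-0.105]],
])

```text
time_s: 13.85
tcp_pos: [0.6742, 0.0849, 0.1567]
ee_rot: [[-0.869, -0.495, 0.002], [-0.495, 0.869, 0.001], [-0.002, -0.001, -1.0]]
wrist_force: [0.8, 0.1, 0.4]
gripper_width: 0.459
gripper_force: 0.0
```

Run:
```python
from h import *
s=st(); c=cap('wrist','w8.png')
```

```text
t 13.85 w [674.2  84.9 156.7] tray [ 67.3  94.5 156.7] yawY 29.68 tilt [0.002 0.001] F [0.8 0.1 0.4] gw 40.0 gf 0.0
```

View pics/w8.png

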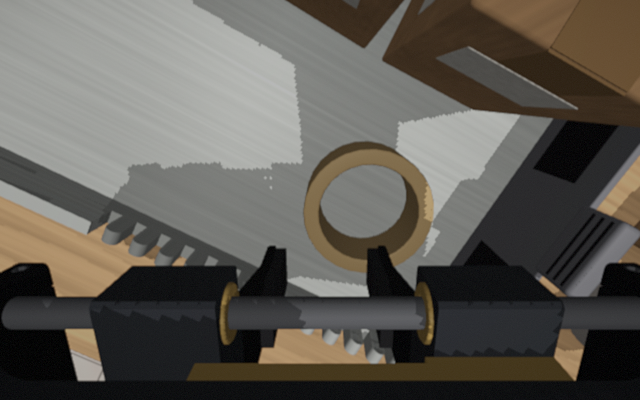

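The roll's top face is centred at about (368,207), with its wall between x=304 and 432. I'll check the pinch point against that.

Run:
```python
from h import *
s=st(); c=cap('wrist'); im=c['pixels']; hsv=cv2.cvtColor(im,cv2.COLOR_RGB2HSV); H,S,V=[hsv[...,i].astype(int) for i in range(3)]
m=((S>60)&(V>130)&(H<25)).astype(np.uint8); m[:138]=0;m[262:]=0;m[:,:290]=0;m[:,450:]=0
ys,xs=np.nonzero(m); W=np.array([ray(c,p,.051)[:2] for p in zip(xs,ys)])*1000
from scipy.optimize import least_squares
f=least_squares(lambda q:np.hypot(W[:,0]-q[0],W[:,1]-q[1])-44,[659,114],loss='soft_l1'); print(f.x,len(xs),np.median(abs(f.fun)))
C=f.x/1000; a=np.radians(30); P=C+.044*np.array([np.sin(a),-np.cos(a)]); print(P); to(s,(P[0],P[1],.025))
```

```text
t 13.9 w [673.9  79.3 149.9] tray [ 66.9  89.  149.9] yawY 29.35 tilt [-0.007 -0.003] F [ 2.3 -0.9 -2.9] gw 40.2 gf 0.0
[659.69138711 113.16970906] 782 1.5142450965439629
[0.68169139 0.07506459]
delta [ -5.6  -7.7 124.8]
```

servo_tool([
  [[0.54,0,0,20,0,0,0],[0.54,0,0,40,0,0,0],[0.54,0,0,60,0,0,0],[0.54,0,0,60,0,0,0],[0.54,0,0,60,0,0,0]],
])

```text
time_s: 14.45
tcp_pos: [0.6733, 0.0866, 0.0976]
ee_rot: [[-0.868, -0.496, 0.001], [-0.496, 0.868, -0.0], [-0.001, -0.001, -1.0]]
wrist_force: [0.7, 0.1, -0.1]
gripper_width: 0.459
gripper_force: 0.0
```

Run:
```python
from h import *
s=st(); to(s,(.6817,.075,.025))
```

```text
t 14.45 w [673.3  86.6  97.6] tray [66.5 96.3 97.6] yawY 29.72 tilt [ 0.001 -0.   ] F [ 0.7  0.1 -0.1] gw 40.0 gf 0.0
delta [ -1.5 -14.2  72.6]
```

servo_tool([
  [[0.54,-1,-14,0,0,0,0],[0.54,-1,-14,25,0,0,0],[0.54,-1,-14,50,0,0,0],[0.54,-1,-14,72,0,0,0],[0.54,-1,-14,72,0,0,0]],
])

```text
time_s: 14.95
tcp_pos: [0.6796, 0.0735, 0.0223]
ee_rot: [[-0.869, -0.494, -0.004], [-0.494, 0.869, -0.001], [0.004, 0.001, -1.0]]
wrist_force: [-0.6, 0.1, -1.1]
gripper_width: 0.463
gripper_force: 0.0
```

servo_tool([
  [[1,0,0,0,0,0,0],[1,0,0,0,0,0,0],[1,0,0,0,0,0,0],[1,0,0,0,0,0,0],[1,0,0,0,0,0,0]],
])

```text
time_s: 15.45
tcp_pos: [0.6814, 0.0748, 0.0256]
ee_rot: [[-0.869, -0.495, 0.002], [-0.495, 0.869, 0.0], [-0.002, -0.001, -1.0]]
wrist_force: [-0.3, 0.9, 2.4]
gripper_width: 0.138
gripper_force: 26.8
```

servo_tool([
  [[1,0,0,0,0,0,0],[1,0,0,-30,0,0,0],[1,0,0,-75,0,0,0],[1,0,0,-120,0,0,0],[1,0,0,-165,0,0,0]],
])

```text
time_s: 15.95
tcp_pos: [0.68, 0.0745, 0.1903]
ee_rot: [[-0.869, -0.495, -0.002], [-0.495, 0.869, -0.0], [0.002, 0.001, -1.0]]
wrist_force: [0.2, -0.0, -0.7]
gripper_width: 0.133
gripper_force: 29.7
```

servo_tool([
  [[1,0,0,-40,0,0,0],[1,0,0,-75,0,0,0.1],[1,0,0,-75,0,0,0.24],[1,0,0,-75,0,0,0.38],[1,0,0,-75,0,0,0.5]],
])

```text
time_s: 16.45
tcp_pos: [0.6802, 0.0746, 0.2639]
ee_rot: [[-1.0, -0.012, -0.001], [-0.012, 1.0, 0.0], [0.001, 0.0, -1.0]]
wrist_force: [-0.2, 0.2, -1.9]
gripper_width: 0.133
gripper_force: 29.7
```

Run:
```python
from h import *
s=st(); to(s,(.508,.397,.26))
```

```text
t 16.45 w [680.2  74.6 263.9] tray [ 73.   84.1 263.9] yawY 0.71 tilt [-0.001  0.   ] F [-0.2  0.2 -1.9] gw 11.6 gf 29.7
delta [168.2 324.5   4.2]
```

servo_tool([
  [[1,17,33,0,0,0,0],[1,34,66,0,0,0,0],[1,51,99,0,0,0,0],[1,68,132,0,0,0,0],[1,85,165,0,0,0,0]],
])

```text
time_s: 16.95
tcp_pos: [0.5915, 0.239, 0.2637]
ee_rot: [[-1.0, -0.018, -0.002], [-0.018, 1.0, -0.001], [0.002, -0.001, -1.0]]
wrist_force: [-0.3, -0.1, -0.8]
gripper_width: 0.129
gripper_force: 29.6
```

servo_tool([
  [[1,17,33,0,0,0,0],[1,34,66,0,0,0,0],[1,51,99,0,0,0,0],[1,68,132,0,0,0,0],[1,83,160,0,0,0,0]],
])

```text
time_s: 17.45
tcp_pos: [0.5055, 0.3978, 0.2636]
ee_rot: [[-1.0, -0.018, -0.001], [-0.018, 1.0, -0.001], [0.001, -0.001, -1.0]]
wrist_force: [0.7, -0.5, -0.7]
gripper_width: 0.132
gripper_force: 29.6
```

servo_tool([
  [[1,0,0,20,0,0,0],[1,0,0,50,0,0,0],[1,0,0,80,0,0,0],[1,0,0,105,0,0,0],[1,0,0,125,0,0,0]],
])

```text
time_s: 17.95
tcp_pos: [0.5059, 0.3956, 0.1368]
ee_rot: [[-1.0, -0.018, -0.003], [-0.018, 1.0, -0.003], [0.003, -0.003, -1.0]]
wrist_force: [-0.6, 0.4, -1.2]
gripper_width: 0.131
gripper_force: 29.6
```

Run:
```python
from h import *
s=st(); to(s,(.508,.397,.058)); c=cap('wrist','w9.png')
```

```text
t 17.95 w [505.9 395.6 136.8] tray [-92.2 409.9 136.8] yawY 1.01 tilt [-0.003 -0.003] F [-0.6  0.4 -1.2] gw 11.4 gf 29.6
delta [-2.4  1.5 78.8]
```

View pics/w9.png

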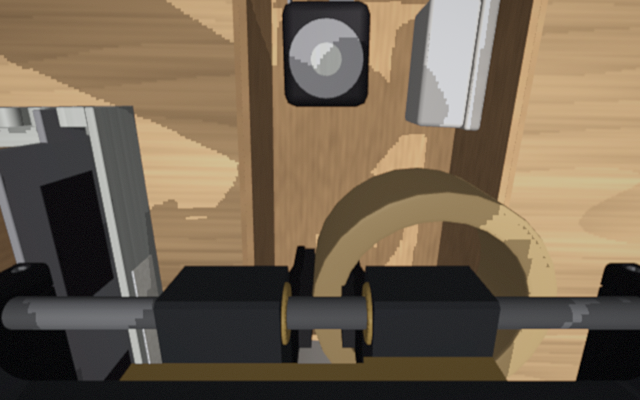

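The roll is held above the far half of the box. The tape measure is at (326,55) and the junction box, leaning slightly, at (450,65). I'll shift -y by 8 mm for wall clearance, lower and release.

servo_tool([
  [[1,-4,-7,25,0,0,0],[1,-4,-7,50,0,0,0],[1,-4,-7,78,0,0,0],[1,-4,-7,78,0,0,0],[0.72,-4,-7,78,0,0,0]],
])

```text
time_s: 18.5
tcp_pos: [0.5114, 0.3896, 0.0618]
ee_rot: [[-1.0, -0.018, 0.0], [-0.018, 1.0, -0.001], [-0.0, -0.001, -1.0]]
wrist_force: [-0.5, 0.4, -0.7]
gripper_width: 0.17
gripper_force: 0.9
```

servo_tool([
  [[0.72,0,0,0,0,0,0],[0.72,0,0,0,0,0,0],[0.72,0,0,-50,0,0,0],[0.72,0,0,-100,0,0,0],[0.72,0,0,-150,0,0,0]],
])

```text
time_s: 19.0
tcp_pos: [0.5113, 0.3897, 0.215]
ee_rot: [[-1.0, -0.018, 0.002], [-0.018, 1.0, 0.002], [-0.002, 0.002, -1.0]]
wrist_force: [0.5, 0.4, 0.5]
gripper_width: 0.275
gripper_force: 0.0
```

servo_tool([
  [[0.5,10,-40,-15,0,0,0],[0.5,20,-80,-30,0,0,0],[0.5,30,-120,-30,0,0,0],[0.5,40,-160,-30,0,0,0],[0.5,50,-200,-30,0,0,0]],
])

```text
time_s: 19.5
tcp_pos: [0.4644, 0.1874, 0.2435]
ee_rot: [[-1.0, -0.018, 0.003], [-0.018, 1.0, 0.002], [-0.003, 0.002, -1.0]]
wrist_force: [0.7, -0.6, -0.1]
gripper_width: 0.495
gripper_force: 0.0
```

Run:
```python
from h import *
s=st(); c=cap('top'); im=c['pixels']; cv2.imwrite('pics/z4.png',cv2.resize(im[95:305,100:440],None,fx=2.3,fy=2.3)[...,::-1])
for n,p in dict(c0=(247,196),c1=(288,194),c2=(294,193),c3=(334,193),d0=(249,239),d1=(290,237),d2=(296,237),d3=(336,236)).items(): print(n,np.round(w2t(ray(c,p,.188))*1000))
```

```text
t 19.5 w [464.4 187.4 243.5] tray [-139.5  202.9  243.5] yawY 1.05 tilt [0.003 0.002] F [ 0.7 -0.6 -0.1] gw 43.1 gf 0.0
c0 [-50. 165. 188.]
c1 [-51.  76. 188.]
c2 [-50.  63. 188.]
c3 [-55. -23. 188.]
d0 [-144.  163.  188.]
d1 [-144.   76.  188.]
d2 [-145.   63.  188.]
d3 [-147.  -22.  188.]
```

View pics/z4.png

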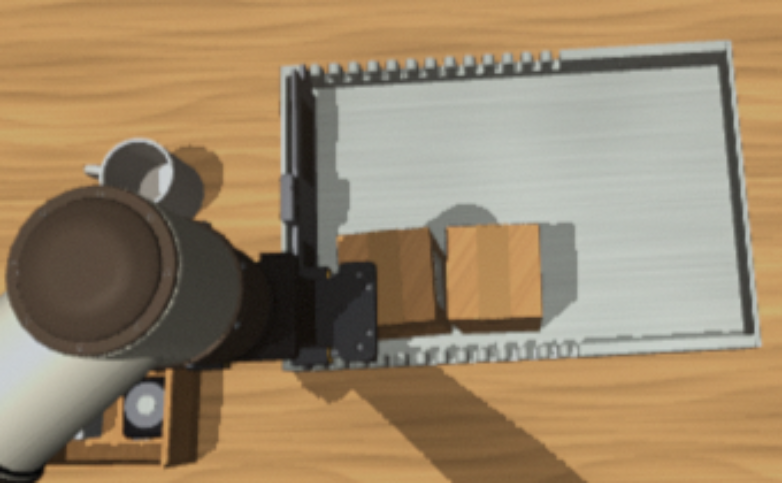

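The roll is out of the tray (its end of the odds box is hidden by the arm, so I'll check it later). The tray holds only the two cartons, carton 1 near tray y 20 and carton 2 near tray y 120. I'll go behind carton 1's top, at the robot side.

servo_tool([
  [[0.45,10,-40,0,0,0,-0.01],[0.45,20,-80,0,0,0,-0.01],[0.45,30,-120,0,0,0,-0.01],[0.45,40,-160,0,0,0,-0.01],[0.45,40,-182,0,0,0,-0.01]],
])

```text
time_s: 20.05
tcp_pos: [0.4268, 0.004, 0.2432]
ee_rot: [[-1.0, -0.027, 0.003], [-0.027, 1.0, 0.001], [-0.003, 0.001, -1.0]]
wrist_force: [1.3, 0.6, -0.9]
gripper_width: 0.55
gripper_force: 0.0
```

servo_tool([
  [[0.45,0,0,20,0,0,0],[0.45,0,0,40,0,0,0],[0.45,0,0,66,0,0,0],[0.45,0,0,66,0,0,0],[0.45,0,0,66,0,0,0]],
])

```text
time_s: 20.55
tcp_pos: [0.4286, 0.0061, 0.1768]
ee_rot: [[-1.0, -0.028, 0.002], [-0.028, 1.0, 0.0], [-0.002, -0.0, -1.0]]
wrist_force: [0.9, -0.0, 0.1]
gripper_width: 0.55
gripper_force: 0.0
```

Run:
```python
from h import *
s=st(); c=cap('top'); im=c['pixels']
cv2.imwrite('pics/z5.png',cv2.resize(im[150:305,100:300],None,fx=3,fy=3)[...,::-1])
```

```text
t 20.55 w [428.6   6.1 176.8] tray [-180.3   22.7  176.8] yawY 1.63 tilt [0.002 0.   ] F [ 0.9 -0.   0.1] gw 47.8 gf 0.0
```

servo_tool([
  [[0.45,-10,-2,0,0,0,0],[0.45,-20,-2,0,0,0,0],[0.45,-30,-2,0,0,0,0],[0.45,-40,-2,0,0,0,0],[0.45,-50,-2,0,0,0,0]],
])

```text
time_s: 21.1
tcp_pos: [0.4787, 0.0054, 0.1754]
ee_rot: [[-1.0, -0.028, -0.001], [-0.028, 1.0, -0.0], [0.001, -0.0, -1.0]]
wrist_force: [-1.5, -0.2, 1.2]
gripper_width: 0.552
gripper_force: 0.7
```

servo_tool([
  [[0.45,-8,0,0,0,0,0],[0.45,-16,0,0,0,0,0],[0.45,-24,0,0,0,0,0],[0.45,-32,0,0,0,0,0],[0.45,-40,0,0,0,0,0]],
])

```text
time_s: 21.6
tcp_pos: [0.5188, 0.0067, 0.1755]
ee_rot: [[-1.0, -0.028, 0.0], [-0.028, 1.0, 0.0], [-0.0, 0.0, -1.0]]
wrist_force: [-0.3, 0.2, 0.1]
gripper_width: 0.551
gripper_force: 0.2
```

Run:
```python
from h import *
s=st(); c=cap('scene'); im=c['pixels']; cv2.imwrite('pics/s2.png',cv2.resize(im[130:360,200:480],None,fx=2.5,fy=2.5)[...,::-1])
```

```text
t 21.6 w [518.8   6.7 175.5] tray [-90.2  20.7 175.5] yawY 1.6 tilt [0. 0.] F [-0.3  0.2  0.1] gw 48.0 gf 0.2
```

View pics/s2.png

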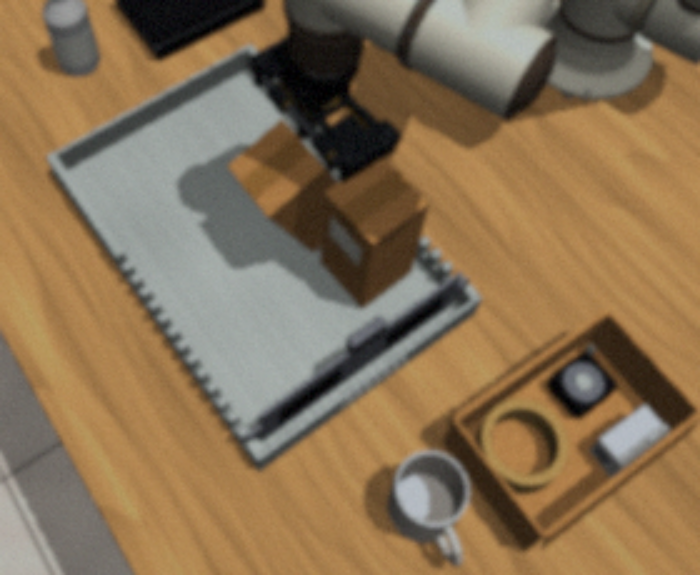

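All three small items are in the odds box (roll at crop (522,445), tape measure (583,380), junction box (632,437)), and carton 1 is tilting towards +x. That was my last picture, so from here I go by masks and numbers.

servo_tool([
  [[0.45,-6,0,0,0,0,0],[0.45,-12,0,0,0,0,0],[0.45,-18,0,0,0,0,0],[0.45,-24,0,0,0,0,0],[0.45,-30,0,0,0,0,0]],
])

```text
time_s: 22.15
tcp_pos: [0.5484, 0.0074, 0.1754]
ee_rot: [[-1.0, -0.028, 0.0], [-0.028, 1.0, 0.0], [-0.0, 0.0, -1.0]]
wrist_force: [0.2, -0.2, 1.0]
gripper_width: 0.548
gripper_force: 0.0
```

servo_tool([
  [[0.45,-10,0,0,0,0,0],[0.45,-20,0,0,0,0,0],[0.45,-30,0,0,0,0,0],[0.45,-30,0,0,0,0,0],[0.45,-30,0,0,0,0,0]],
])

```text
time_s: 22.65
tcp_pos: [0.5779, 0.0082, 0.1751]
ee_rot: [[-1.0, -0.027, -0.001], [-0.027, 1.0, -0.0], [0.001, -0.0, -1.0]]
wrist_force: [-0.5, -0.8, -0.6]
gripper_width: 0.553
gripper_force: 0.0
```

```bash
cat > cart.py <<'E'
from h import *
import sys
s=st(); c=cap('top'); im=c['pixels']; hsv=cv2.cvtColor(im,cv2.COLOR_RGB2HSV); H,S,V=[hsv[...,i].astype(int) for i in range(3)]
m=((S>90)&(V>45)&(H<25)).astype(np.uint8)
poly=np.array([proj(c,t2w(p)) for p in((-.155,-.245,.05),(.155,-.245,.05),(.155,.215,.05),(-.155,.215,.05))],np.int32)
k=np.zeros_like(m); cv2.fillPoly(k,[poly],1); m&=k
cs,_=cv2.findContours(m,cv2.RETR_EXTERNAL,cv2.CHAIN_APPROX_NONE)
for q in cs:
    if cv2.contourArea(q)<150: continue
    print('blob',cv2.boundingRect(q),cv2.contourArea(q))
    for z in (.091,.188):
        W=np.array([w2t(ray(c,p[0],z))[:2]*1000 for p in q],np.float32); a=cv2.minAreaRect(W); print('  z',z,np.round(a[0]),np.round(a[1]),round(a[2],1),'bounds',W.min(0).round(),W.max(0).round())
E
python3 cart.py
```

```text
t 22.65 w [577.9   8.2 175.1] tray [-31.   20.6 175.1] yawY 1.57 tilt [-0.001 -0.   ] F [-0.5 -0.8 -0.6] gw 48.1 gf 0.0
blob (298, 192, 36, 12) 298.0
  z 0.091 [-46.  20.] [84. 27.] 84.7 bounds [-59. -22.] [-28.  62.]
  z 0.188 [-63.  18.] [75. 24.] 84.7 bounds [-75. -20.] [-48.  55.]
blob (246, 192, 50, 50) 1955.0
  z 0.091 [-85. 130.] [115. 113.] 2.2 bounds [-143.   73.] [-26. 188.]
  z 0.188 [-99. 116.] [103. 101.] 2.2 bounds [-150.   64.] [-46. 168.]
```

servo_tool([
  [[0.45,0,0,-40,0,0,0],[0.45,15,10,-75,0,0,0],[0.45,50,35,-75,0,0,0],[0.45,90,65,-75,0,0,0],[0.45,130,95,-75,0,0,0]],
])

```text
time_s: 23.2
tcp_pos: [0.4436, 0.0999, 0.2505]
ee_rot: [[-1.0, -0.026, 0.0], [-0.026, 1.0, 0.001], [-0.0, 0.0, -1.0]]
wrist_force: [0.4, 1.7, 0.1]
gripper_width: 0.55
gripper_force: 0.0
```

servo_tool([
  [[0.45,20,0,0,0,0,0],[0.45,20,0,25,0,0,0],[0.45,20,0,50,0,0,0],[0.45,20,0,73,0,0,0],[0.45,20,0,73,0,0,0]],
])

```text
time_s: 23.7
tcp_pos: [0.4229, 0.0978, 0.1751]
ee_rot: [[-1.0, -0.028, -0.006], [-0.027, 1.0, -0.003], [0.006, -0.003, -1.0]]
wrist_force: [-0.1, -0.7, -0.2]
gripper_width: 0.551
gripper_force: 0.0
```

```bash
python3 cart.py
```

```text
t 23.7 w [422.9  97.8 175.1] tray [-183.5  114.5  175.1] yawY 1.58 tilt [-0.006 -0.003] F [-0.1 -0.7 -0.2] gw 47.9 gf 0.0
blob (246, 194, 50, 41) 1447.0
  z 0.091 [-81. 130.] [100. 112.] 2.2 bounds [-129.   73.] [-31. 188.]
  z 0.188 [-95. 116.] [ 90. 100.] 2.2 bounds [-138.   64.] [-50. 168.]
blob (295, 125, 39, 79) 2652.0
  z 0.091 [41. 19.] [ 88. 198.] 89.3 bounds [-59. -26.] [140.  64.]
  z 0.188 [14. 17.] [ 79. 177.] 89.3 bounds [-75. -23.] [102.  57.]
```

Carton 1 lies flat and square: x about -55 to 135, y -25 to 63 (88 mm wide). Now carton 2.

servo_tool([
  [[0.45,-10,4,0,0,0,0],[0.45,-20,4,0,0,0,0],[0.45,-30,4,0,0,0,0],[0.45,-40,4,0,0,0,0],[0.45,-50,4,0,0,0,0]],
])

```text
time_s: 24.25
tcp_pos: [0.4762, 0.1043, 0.1776]
ee_rot: [[-1.0, -0.027, -0.0], [-0.027, 1.0, -0.0], [0.0, 0.0, -1.0]]
wrist_force: [-1.3, 0.8, 1.2]
gripper_width: 0.551
gripper_force: 0.7
```

servo_tool([
  [[0.45,-8,0,0,0,0,0],[0.45,-16,0,0,0,0,0],[0.45,-24,0,0,0,0,0],[0.45,-32,0,0,0,0,0],[0.45,-40,0,0,0,0,0]],
])

```text
time_s: 24.75
tcp_pos: [0.516, 0.1056, 0.1774]
ee_rot: [[-1.0, -0.028, 0.0], [-0.028, 1.0, 0.0], [-0.0, 0.0, -1.0]]
wrist_force: [-0.1, 0.4, -0.3]
gripper_width: 0.554
gripper_force: 0.2
```

servo_tool([
  [[0.45,-6,0,0,0,0,0],[0.45,-12,0,0,0,0,0],[0.45,-18,0,0,0,0,0],[0.45,-24,0,0,0,0,0],[0.45,-30,0,0,0,0,0]],
])

```text
time_s: 25.25
tcp_pos: [0.5456, 0.1064, 0.1774]
ee_rot: [[-1.0, -0.028, 0.0], [-0.028, 1.0, 0.0], [-0.0, 0.0, -1.0]]
wrist_force: [0.6, -0.3, -0.4]
gripper_width: 0.548
gripper_force: 0.0
```

servo_tool([
  [[0.45,-10,0,0,0,0,0],[0.45,-20,0,0,0,0,0],[0.45,-30,0,0,0,0,0],[0.45,-30,0,0,0,0,0],[0.45,-30,0,0,0,0,0]],
])

```text
time_s: 25.75
tcp_pos: [0.5752, 0.1071, 0.1771]
ee_rot: [[-1.0, -0.027, -0.001], [-0.027, 1.0, -0.0], [0.001, -0.0, -1.0]]
wrist_force: [0.3, 0.9, 0.5]
gripper_width: 0.549
gripper_force: 0.0
```

servo_tool([
  [[0.45,0,0,-30,0,0,0],[0.45,0,0,-60,0,0,0],[0.45,0,0,-75,0,0,0],[0.45,40,0,-75,0,0,0],[0.45,90,0,-75,0,0,0]],
])

```text
time_s: 26.25
tcp_pos: [0.4849, 0.1048, 0.2522]
ee_rot: [[-1.0, -0.026, 0.0], [-0.026, 1.0, 0.0], [-0.0, 0.0, -1.0]]
wrist_force: [-1.1, 0.9, 0.5]
gripper_width: 0.552
gripper_force: 0.0
```

```bash
python3 cart.py
```

```text
t 26.25 w [484.9 104.8 252.2] tray [-121.3  119.8  252.2] yawY 1.52 tilt [0. 0.] F [-1.1  0.9  0.5] gw 48.0 gf 0.0
blob (251, 128, 42, 74) 2176.0
  z 0.091 [ 44. 124.] [188.  92.] 1.9 bounds [-49.  76.] [138. 173.]
  z 0.188 [ 16. 111.] [168.  83.] 1.9 bounds [-67.  67.] [101. 154.]
blob (295, 125, 39, 79) 2569.5
  z 0.091 [41. 19.] [ 88. 198.] 89.3 bounds [-59. -26.] [140.  64.]
  z 0.188 [14. 17.] [ 79. 177.] 89.3 bounds [-75. -23.] [102.  57.]
```

Both cartons lie flat: carton 2 at y 79 to 170, carton 1 at y -25 to 63. I'll turn the tool 90°, so the open jaws give a 117 mm wide pusher, and go in between carton 2 and the divider.

Run:
```python
from h import *
s=st(); print(np.round(s['joints'],1))
c=cap('top'); print(np.round([proj(c,t2w((0,.228,.1))),proj(c,t2w((.15,.228,.1))),proj(c,t2w((-.15,.228,.1)))]))
im=c['pixels']
for u in (0,.08,.13):  # profile along y at tray x
    print(u,[(y,int(im[int(round(p[1])),int(round(p[0]))].mean())) for y in range(205,250,3) for p in [proj(c,t2w((u,y/1000,.1)))]])
```

```text
t 26.3 w [474.8 101.7 250.5] tray [-131.5  117.   250.5] yawY 1.53 tilt [-0.01  -0.002] F [-8.4 -1.2 -3.9] gw 47.8 gf 0.0
[  31.2    7.9  -16.4   -0.2  -66.2 -119.6]
[[228. 184.]
 [228. 125.]
 [229. 246.]]
0 [(205, 59), (208, 59), (211, 60), (214, 57), (217, 59), (220, 63), (223, 65), (226, 68), (229, 69), (232, 72), (235, 71), (238, 76), (241, 76), (244, 76), (247, 76)]
0.08 [(205, 68), (208, 35), (211, 21), (214, 21), (217, 23), (220, 27), (223, 36), (226, 51), (229, 93), (232, 59), (235, 45), (238, 95), (241, 187), (244, 185), (247, 150)]
0.13 [(205, 56), (208, 58), (211, 44), (214, 38), (217, 38), (220, 38), (223, 37), (226, 42), (229, 113), (232, 74), (235, 51), (238, 100), (241, 183), (244, 131), (247, 133)]
```

servo_tool([
  [[0,-30,10,0,0,0,0.14],[0,-60,20,0,0,0,0.28],[0,-90,30,0,0,0,0.42],[0,-120,40,0,0,0,0.56],[0,-150,50,0,0,0,0.7]],
])

```text
time_s: 26.85
tcp_pos: [0.6346, 0.1592, 0.2525]
ee_rot: [[-0.779, 0.627, -0.0], [0.627, 0.779, 0.0], [0.0, -0.0, -1.0]]
wrist_force: [0.3, -0.4, 0.6]
gripper_width: 0.923
gripper_force: 0.0
```

servo_tool([
  [[0,0,0,0,0,0,0.14],[0,0,0,0,0,0,0.28],[0,0,0,0,0,0,0.42],[0,0,0,0,0,0,0.56],[0,0,0,0,0,0,0.7]],
])

```text
time_s: 27.35
tcp_pos: [0.65, 0.1062, 0.2446]
ee_rot: [[-0.37, 0.929, -0.024], [0.924, 0.371, 0.091], [0.094, 0.011, -0.996]]
wrist_force: [-0.3, 0.8, 0.1]
gripper_width: 1.004
gripper_force: 0.0
```

servo_tool([
  [[0,0,0,0,0,0,0.1],[0,0,0,0,0,0,0.17],[0,0,0,0,0,0,0.17],[0,0,0,0,0,0,0.17],[0,0,0,0,0,0,0.17]],
])

```text
time_s: 27.85
tcp_pos: [0.6561, 0.07, 0.2365]
ee_rot: [[-0.28, 0.96, -0.032], [0.949, 0.282, 0.14], [0.143, 0.009, -0.99]]
wrist_force: [-0.3, 1.0, -0.2]
gripper_width: 1.004
gripper_force: 0.0
```

Run:
```python
from h import *
s=st(); print(np.round(s['joints'],1)); to(s,t2w((.044,.186,.14)))
```

```text
t 27.85 w [656.1  70.  236.5] tray [ 48.9  80.2 236.5] yawY -73.65 tilt [-0.032  0.14 ] F [-0.3  1.  -0.2] gw 87.3 gf 0.0
[  16.2   26.1   10.1   -8.6  -73.7 -177.4]
delta [ 88.7  21.4 110.5]
```

Joint 6 reached its end that way round. I'll work out the turn back, level, through yaw 1.6° to 91.6°.

```bash
cat >> h.py <<'E'
from scipy.spatial.transform import Rotation as Ro
def RT(yaw): 
    a=np.radians(yaw); c_,s_=np.cos(a),np.sin(a); return np.array([[-c_,-s_,0],[-s_,c_,0],[0,0,-1.]])
def rot(s,yaw): print('rotvec',yaw,np.round(Ro.from_matrix(s['ee_rot'].T@RT(yaw)).as_rotvec(),3))
E
python3 - <<'E'
from h import *
s=st(); rot(s,-34); rot(s,-60); to(s,t2w((.044,.15,.25)))
E
```

```text
t 27.85 w [656.1  70.  236.5] tray [ 48.9  80.2 236.5] yawY -73.65 tilt [-0.032  0.14 ] F [-0.3  1.  -0.2] gw 87.3 gf 0.0
rotvec -34 [ 0.058 -0.135 -0.69 ]
rotvec -60 [ 0.026 -0.142 -0.237]
delta [70.  13.2 -3.4]
```

servo_tool([
  [[0,0,0,-10,0.01,-0.03,-0.14],[0,0,0,-15,0.02,-0.06,-0.28],[0,0,0,-20,0.035,-0.08,-0.42],[0,0,0,-20,0.045,-0.11,-0.56],[0,0,0,-20,0.058,-0.135,-0.69]],
])

```text
time_s: 28.35
tcp_pos: [0.6568, 0.0679, 0.2566]
ee_rot: [[-0.833, 0.554, 0.001], [0.554, 0.833, -0.001], [-0.001, 0.0, -1.0]]
wrist_force: [-0.1, -0.5, 0.5]
gripper_width: 1.007
gripper_force: 0.0
```

Run:
```python
from h import *
s=st(); rot(s,1.6); to(s,t2w((.044,.13,.25)))
```

```text
t 28.35 w [656.8  67.9 256.6] tray [ 49.5  78.1 256.6] yawY -33.64 tilt [ 0.001 -0.001] F [-0.1 -0.5  0.5] gw 87.6 gf 0.0
rotvec 1.6 [-0.     0.001 -0.615]
delta [34.5 39.2  6.5]
```

servo_tool([
  [[0,7,8,0,0,0,-0.14],[0,14,16,0,0,0,-0.28],[0,21,24,0,0,0,-0.42],[0,28,32,0,0,0,-0.56],[0,34,39,0,0,0,-0.7]],
])

```text
time_s: 28.85
tcp_pos: [0.6502, 0.1197, 0.2563]
ee_rot: [[-0.994, -0.113, 0.0], [-0.113, 0.994, 0.0], [-0.0, 0.0, -1.0]]
wrist_force: [0.1, -0.6, -0.1]
gripper_width: 1.0
gripper_force: 0.0
```

servo_tool([
  [[0,0,0,0,0,0,-0.14],[0,0,0,0,0,0,-0.28],[0,0,0,0,0,0,-0.42],[0,0,0,0,0,0,-0.56],[0,0,0,0,0,0,-0.7]],
])

```text
time_s: 29.35
tcp_pos: [0.6503, 0.1192, 0.2563]
ee_rot: [[-0.687, -0.726, 0.0], [-0.726, 0.687, 0.0], [-0.0, 0.0, -1.0]]
wrist_force: [-0.3, -1.1, -0.1]
gripper_width: 1.0
gripper_force: 0.0
```

servo_tool([
  [[0,0,0,0,0,0,-0.14],[0,0,0,0,0,0,-0.28],[0,0,0,0,0,0,-0.42],[0,0,0,0,0,0,-0.56],[0,0,0,0,0,0,-0.7]],
])

```text
time_s: 29.85
tcp_pos: [0.6503, 0.1192, 0.2563]
ee_rot: [[-0.058, -0.998, -0.0], [-0.998, 0.058, 0.0], [-0.0, 0.0, -1.0]]
wrist_force: [-0.1, 0.4, 0.5]
gripper_width: 0.998
gripper_force: 0.0
```

Run:
```python
from h import *
s=st(); rot(s,91.6); to(s,t2w((.044,.184,.1)));print(np.round(s['joints'],1))
```

```text
t 29.85 w [650.3 119.2 256.3] tray [ 44.4 129.5 256.3] yawY 86.7 tilt [-0.  0.] F [-0.1  0.4  0.5] gw 86.8 gf 0.0
rotvec 91.6 [ 0.     0.    -0.086]
delta [-54.2   5.  156.3]
[ 24.4  24.9   8.1  -0.  -73.3 -27.7]
```

servo_tool([
  [[0,-30,3,0,0,0,-0.05],[0,-58,5,30,0,0,-0.086],[0,-58,5,70,0,0,-0.086],[0,-58,5,110,0,0,-0.086],[0,-58,5,110,0,0,-0.086]],
])

```text
time_s: 30.35
tcp_pos: [0.645, 0.1761, 0.1396]
ee_rot: [[0.022, -1.0, -0.013], [-1.0, -0.022, -0.004], [0.004, 0.013, -1.0]]
wrist_force: [-1.6, 0.5, 0.1]
gripper_width: 0.999
gripper_force: 0.0
```

Run:
```python
from h import *
s=st(); rot(s,91.6); to(s,t2w((.044,.188,.096)))
c=cap('wrist'); e=[proj(c,t2w((x,y,.091))) for x in(.0,.08) for y in (.16,.17,.18)]; print(np.round(e))
im=c['pixels'].astype(int)
for x in (0,.03,.06,.09):
    print(x,[(y,im[int(p[1]),int(p[0])].tolist()) for y in range(155,186,4) for p in [proj(c,t2w((x,y/1000,.091)))] if 0<=p[0]<640 and 0<=p[1]<400])
```

```text
t 30.35 w [645.  176.1 139.6] tray [ 40.8 186.6 139.6] yawY 91.24 tilt [-0.013 -0.004] F [-1.6  0.5  0.1] gw 86.9 gf 0.0
rotvec 91.6 [ 0.013 -0.004 -0.006]
delta [-1.6 -3.8 43.5]
[[396. 194.]
 [395. 211.]
 [394. 227.]
 [258. 196.]
 [259. 212.]
 [260. 228.]]
0 [(155, [135, 106, 74]), (159, [136, 108, 76]), (163, [139, 109, 78]), (167, [138, 108, 77]), (171, [131, 134, 130]), (175, [132, 134, 131]), (179, [132, 133, 129]), (183, [130, 133, 129])]
0.03 [(155, [185, 150, 109]), (159, [187, 152, 111]), (163, [193, 159, 117]), (167, [194, 158, 116]), (171, [112, 105, 96]), (175, [134, 136, 133]), (179, [135, 137, 134]), (183, [133, 134, 131])]
0.06 [(155, [145, 114, 82]), (159, [143, 113, 81]), (163, [147, 117, 83]), (167, [137, 107, 76]), (171, [139, 109, 76]), (175, [133, 134, 131]), (179, [132, 134, 131]), (183, [130, 132, 129])]
0.09 [(155, [147, 117, 83]), (159, [149, 118, 83]), (163, [138, 108, 77]), (167, [139, 110, 78]), (171, [142, 112, 80]), (175, [133, 134, 131]), (179, [130, 132, 128]), (183, [130, 131, 128])]
```

The carton 2 edge is confirmed at y 169 to 173. I'll feel it gently first at top-edge height.

servo_tool([
  [[0,-1,0,20,0,0,0],[0,-1,0,43,0,0,0],[0,4,0,43,0,0,0],[0,8,0,43,0,0,0],[0,12,0,43,0,0,0]],
])

```text
time_s: 30.9
tcp_pos: [0.6511, 0.1641, 0.1059]
ee_rot: [[0.021, -1.0, 0.004], [-1.0, -0.021, 0.002], [-0.001, -0.004, -1.0]]
wrist_force: [-0.2, -0.5, -0.2]
gripper_width: 1.004
gripper_force: 0.0
```

```bash
cat > edge.py <<'E'
from h import *
s=st(); c=cap('wrist'); im=c['pixels'].astype(int)
for x in (0,.03,.06,.09):
    L=[]
    for y in range(-90,200,2):
        p=proj(c,t2w((x,y/1000,.091)))
        if 0<=p[0]<640 and 0<=p[1]<245:
            q=im[int(p[1]),int(p[0])]; L.append((y,q[0]-q[2]>20))
    b=[y for y,k in L if k]; print('x',x,'brown y', (min(b),max(b)) if b else None, 'gaps',[y for y,k in L if not k and b and min(b)<y<max(b)])
E
python3 edge.py
```

```text
t 30.9 w [651.1 164.1 105.9] tray [ 46.5 174.4 105.9] yawY 91.19 tilt [0.004 0.002] F [-0.2 -0.5 -0.2] gw 87.4 gf 0.0
x 0 brown y (56, 164) gaps [76, 78, 80, 82]
x 0.03 brown y (56, 164) gaps [74, 76, 78, 80, 82]
x 0.06 brown y (56, 164) gaps [74, 76, 78, 80, 82, 84]
x 0.09 brown y (56, 164) gaps [74, 76, 78, 80, 82, 84, 86]
```

servo_tool([
  [[0,-14,0,0,0,0,0],[0,-14,0,5,0,0,0],[0,-14,0,12,0,0,0],[0,-14,0,12,0,0,0],[0,-11,0,12,0,0,0]],
])

```text
time_s: 31.45
tcp_pos: [0.6491, 0.1751, 0.0903]
ee_rot: [[0.021, -1.0, -0.001], [-1.0, -0.021, -0.0], [0.0, 0.001, -1.0]]
wrist_force: [-0.2, 0.6, 0.1]
gripper_width: 0.997
gripper_force: 1.2
```

servo_tool([
  [[0,3,0,0,0,0,0],[0,6,0,0,0,0,0],[0,9,0,0,0,0,0],[0,11,0,0,0,0,0],[0,11,0,0,0,0,0]],
])

```text
time_s: 31.95
tcp_pos: [0.65, 0.1641, 0.0915]
ee_rot: [[0.02, -1.0, 0.001], [-1.0, -0.02, 0.001], [-0.001, -0.001, -1.0]]
wrist_force: [1.9, 2.0, 0.6]
gripper_width: 0.997
gripper_force: 1.2
```

```bash
python3 edge.py
```

```text
t 31.95 w [650.  164.1  91.5] tray [ 45.4 174.4  91.5] yawY 91.15 tilt [0.001 0.001] F [1.9 2.  0.6] gw 86.7 gf 1.2
x 0 brown y (60, 158) gaps []
x 0.03 brown y (60, 158) gaps []
x 0.06 brown y (60, 158) gaps [74]
x 0.09 brown y (60, 158) gaps [74]
```

servo_tool([
  [[0,-3,0,0,0,0,0],[0,-3,0,10,0,0,0],[0,-3,0,20,0,0,0],[0,-3,0,31,0,0,0],[0,-3,0,31,0,0,0]],
])

```text
time_s: 32.5
tcp_pos: [0.6477, 0.1661, 0.0569]
ee_rot: [[0.02, -1.0, -0.006], [-1.0, -0.02, -0.002], [0.002, 0.006, -1.0]]
wrist_force: [-0.7, -0.8, -0.2]
gripper_width: 0.997
gripper_force: 0.0
```

servo_tool([
  [[0,8,0,0,0,0,-0.008],[0,16,0,0,0,0,-0.008],[0,24,0,0,0,0,-0.008],[0,32,0,0,0,0,-0.008],[0,40,0,0,0,0,-0.008]],
])

```text
time_s: 33.0
tcp_pos: [0.6504, 0.1264, 0.0601]
ee_rot: [[0.028, -1.0, -0.0], [-1.0, -0.028, 0.001], [-0.001, 0.0, -1.0]]
wrist_force: [-0.4, 2.9, -2.7]
gripper_width: 0.998
gripper_force: 1.6
```

```bash
python3 edge.py; python3 cart.py
```

```text
t 33.0 w [650.4 126.4  60.1] tray [ 44.7 136.7  60.1] yawY 91.61 tilt [-0.     0.001] F [-0.4  2.9 -2.7] gw 86.8 gf 1.6
x 0 brown y (28, 106) gaps []
x 0.03 brown y (28, 106) gaps []
x 0.06 brown y (28, 106) gaps []
x 0.09 brown y (28, 106) gaps []
t 33.05 w [650.2 125.1  60.1] tray [ 44.5 135.4  60.1] yawY 91.57 tilt [-0.001 -0.   ] F [-0.2  0.6 -1.5] gw 87.0 gf 0.6
blob (273, 124, 73, 83) 4936.5
  z 0.091 [39. 35.] [175. 201.] 90.0 bounds [-61. -52.] [140. 123.]
  z 0.188 [12. 31.] [156. 180.] 90.0 bounds [-78. -47.] [102. 109.]
```

The two cartons are now together and square (y -52 to 123). I'll push the row on to the stop.

servo_tool([
  [[0,10,0,0,0,0,0],[0,22,0,0,0,0,0],[0,34,0,0,0,0,0],[0,46,0,0,0,0,0],[0,58,0,0,0,0,0]],
])

```text
time_s: 33.6
tcp_pos: [0.6525, 0.0687, 0.0605]
ee_rot: [[0.029, -1.0, 0.001], [-1.0, -0.029, 0.001], [-0.001, -0.001, -1.0]]
wrist_force: [0.3, 4.9, 1.4]
gripper_width: 1.003
gripper_force: 2.6
```

servo_tool([
  [[0,12,0,0,0,0,0],[0,24,0,0,0,0,0],[0,36,0,0,0,0,0],[0,48,0,0,0,0,0],[0,60,0,0,0,0,0]],
])

```text
time_s: 34.1
tcp_pos: [0.654, 0.0086, 0.0605]
ee_rot: [[0.029, -1.0, 0.001], [-1.0, -0.029, 0.001], [-0.001, -0.001, -1.0]]
wrist_force: [0.3, 6.3, 1.3]
gripper_width: 1.001
gripper_force: 2.7
```

servo_tool([
  [[0,12,0,0,0,0,0],[0,24,0,0,0,0,0],[0,36,0,0,0,0,0],[0,48,0,0,0,0,0],[0,60,0,0,0,0,0]],
])

```text
time_s: 34.6
tcp_pos: [0.6556, -0.0514, 0.0606]
ee_rot: [[0.029, -1.0, 0.001], [-1.0, -0.029, 0.001], [-0.001, -0.001, -1.0]]
wrist_force: [-0.1, 5.0, 0.5]
gripper_width: 1.001
gripper_force: 2.8
```

servo_tool([
  [[0,3,0,0,0,0,0],[0,6,0,0,0,0,0],[0,9,0,0,0,0,0],[0,12,0,0,0,0,0],[0,15,0,0,0,0,0]],
])

```text
time_s: 35.1
tcp_pos: [0.656, -0.0654, 0.0606]
ee_rot: [[0.029, -1.0, 0.0], [-1.0, -0.029, 0.001], [-0.001, -0.0, -1.0]]
wrist_force: [-1.4, 6.1, 1.4]
gripper_width: 1.002
gripper_force: 3.1
```

```bash
python3 cart.py
```

```text
t 35.1 w [656.  -65.4  60.6] tray [ 45.  -55.2  60.6] yawY 91.65 tilt [0.    0.001] F [-1.4  6.1  1.4] gw 87.2 gf 3.1
blob (351, 119, 72, 84) 4196.5
  z 0.091 [  40. -150.] [170. 202.] 89.9 bounds [ -61. -235.] [141. -64.]
  z 0.188 [  13. -134.] [152. 181.] 89.9 bounds [ -77. -210.] [103. -58.]
```

servo_tool([
  [[0,2,0,0,0,0,0],[0,4,0,0,0,0,0],[0,5,0,0,0,0,0],[0,6,0,0,0,0,0],[0,7,0,0,0,0,0]],
])

```text
time_s: 35.65
tcp_pos: [0.6567, -0.0705, 0.0606]
ee_rot: [[0.027, -1.0, 0.002], [-1.0, -0.027, 0.003], [-0.003, -0.002, -1.0]]
wrist_force: [0.2, 14.5, 3.0]
gripper_width: 1.001
gripper_force: 7.4
```

servo_tool([
  [[0,0.5,0,0,0,0,0],[0,1,0,0,0,0,0],[0,1.5,0,0,0,0,0],[0,2,0,0,0,0,0],[0,2,0,0,0,0,0]],
])

```text
time_s: 36.15
tcp_pos: [0.6568, -0.0705, 0.0607]
ee_rot: [[0.027, -1.0, 0.002], [-1.0, -0.027, 0.005], [-0.005, -0.002, -1.0]]
wrist_force: [0.1, 19.6, 4.0]
gripper_width: 1.001
gripper_force: 9.1
```

```bash
python3 cart.py; python3 edge.py
```

```text
t 36.15 w [656.8 -70.5  60.7] tray [ 45.6 -60.3  60.7] yawY 91.52 tilt [0.002 0.005] F [ 0.1 19.6  4. ] gw 87.1 gf 9.1
blob (353, 119, 70, 84) 3993.5
  z 0.091 [  40. -152.] [165. 202.] 89.9 bounds [ -61. -235.] [141. -69.]
  z 0.188 [  13. -136.] [148. 180.] 89.9 bounds [ -77. -210.] [103. -62.]
t 36.2 w [656.8 -70.5  60.7] tray [ 45.6 -60.3  60.7] yawY 91.52 tilt [0.002 0.005] F [-0.3 18.2  3.8] gw 86.9 gf 9.1
x 0 brown y (-90, -90) gaps []
x 0.03 brown y (-90, -90) gaps []
x 0.06 brown y (-90, -90) gaps []
x 0.09 brown y None gaps []
```

The row is hard against the stop: force rose to about 20 N with no more travel. I'll retreat, raise, turn back and go above the divider grip.

servo_tool([
  [[0,-10,0,0,0,0,0],[0,-15,0,0,0,0,0],[0,-30,0,-40,0,0,0],[0,-40,5,-90,0,0,0],[0,-50,10,-140,0,0,0]],
])

```text
time_s: 36.75
tcp_pos: [0.6439, -0.0266, 0.1983]
ee_rot: [[0.028, -1.0, -0.003], [-1.0, -0.028, -0.002], [0.002, 0.004, -1.0]]
wrist_force: [1.3, -0.7, -0.6]
gripper_width: 1.0
gripper_force: 0.0
```

servo_tool([
  [[0,-35,5,-10,0,0,0.14],[0,-70,10,-20,0,0,0.28],[0,-105,15,-30,0,0,0.42],[0,-140,20,-40,0,0,0.56],[0,-175,25,-40,0,0,0.7]],
])

```text
time_s: 37.25
tcp_pos: [0.6152, 0.1486, 0.2393]
ee_rot: [[-0.627, -0.779, 0.002], [-0.779, 0.627, -0.001], [-0.001, -0.002, -1.0]]
wrist_force: [1.0, 0.3, -0.1]
gripper_width: 1.002
gripper_force: 0.0
```

servo_tool([
  [[0,0,0,0,0,0,0.14],[0,0,0,0,0,0,0.28],[0,0,0,0,0,0,0.42],[0,0,0,0,0,0,0.56],[0,0,0,0,0,0,0.7]],
])

```text
time_s: 37.75
tcp_pos: [0.6148, 0.1472, 0.2372]
ee_rot: [[-0.982, -0.191, -0.002], [-0.191, 0.982, -0.002], [0.002, -0.001, -1.0]]
wrist_force: [0.1, -0.1, 0.2]
gripper_width: 1.004
gripper_force: 0.0
```

```bash
python3 cart.py
python3 - <<'E'
from h import *
s=st(); rot(s,1.6); to(s,t2w((0,.232,.22)))
E
```

```text
t 37.75 w [614.8 147.2 237.2] tray [  9.7 158.5 237.2] yawY 11.03 tilt [-0.002 -0.002] F [ 0.1 -0.1  0.2] gw 87.3 gf 0.0
blob (349, 119, 74, 83) 5225.0
  z 0.091 [  40. -152.] [166. 201.] 89.9 bounds [ -60. -235.] [141. -69.]
  z 0.188 [  13. -136.] [148. 180.] 89.9 bounds [ -76. -210.] [103. -62.]
t 37.8 w [614.7 147.2 237.2] tray [  9.7 158.5 237.2] yawY 10.82 tilt [-0.002 -0.002] F [-0.2 -0.8 -0.4] gw 87.3 gf 0.0
rotvec 1.6 [-0.001 -0.002  0.161]
delta [-2.3 74.1 17.1]
```

servo_tool([
  [[0.4,0,20,0,0,0,0.08],[0.4,-2,40,0,0,0,0.161],[0.4,-2,60,5,0,0,0.161],[0.4,-2,74,10,0,0,0.161],[0.4,-2,74,10,0,0,0.161]],
])

```text
time_s: 38.3
tcp_pos: [0.6015, 0.222, 0.2262]
ee_rot: [[-0.999, -0.041, -0.003], [-0.041, 0.999, -0.002], [0.003, -0.001, -1.0]]
wrist_force: [-0.7, 0.8, 0.2]
gripper_width: 0.648
gripper_force: 0.0
```

Run:
```python
from h import *
s=st(); c=cap('wrist','w10.png'); im=c['pixels'].astype(int).mean(2)
for x,z in ((-.09,.1),(-.06,.1),(-.015,.132),(-.005,.132),(.005,.132),(.015,.132)):
    print(x,z,[(y,int(im[int(p[1]),int(p[0])])) for y in range(210,254,2) for p in [proj(c,t2w((x,y/1000,z)))] if 0<=p[1]<400])
print(np.round(proj(c,t2w((0,.228,.132)))))
# x extent of block
print([(x,int(im[int(p[1]),int(p[0])])) for x in range(-44,45,4) for p in [proj(c,t2w((x/1000,.230,.132)))]if 0<=p[1]<400])
```

```text
t 38.3 w [601.5 222.  226.2] tray [ -1.5 233.7 226.2] yawY 2.35 tilt [-0.003 -0.002] F [-0.7  0.8  0.2] gw 56.4 gf 0.0
-0.09 0.1 [(210, 115), (212, 139), (214, 116), (216, 117), (218, 117), (220, 117), (222, 116), (224, 117), (226, 117), (228, 109), (230, 86), (232, 87), (234, 76), (236, 169), (238, 167), (240, 158), (242, 116), (244, 117), (246, 117), (248, 109), (250, 91), (252, 162)]
-0.06 0.1 [(210, 120), (212, 119), (214, 119), (216, 120), (218, 120), (220, 121), (222, 119), (224, 119), (226, 120), (228, 108), (230, 77), (232, 87), (234, 79), (236, 128), (238, 168), (240, 130), (242, 119), (244, 119), (246, 120), (248, 98), (250, 84), (252, 158)]
-0.015 0.132 [(210, 118), (212, 118), (214, 118), (216, 118), (218, 118), (220, 118), (222, 119), (224, 65), (226, 78), (228, 84), (230, 85), (232, 84), (234, 84), (236, 76), (238, 73), (240, 120), (242, 118), (244, 119), (246, 90), (248, 91), (250, 117), (252, 113)]
-0.005 0.132 [(210, 116), (212, 116), (214, 117), (216, 117), (218, 117), (220, 117), (222, 118), (224, 58), (226, 78), (228, 84), (230, 83), (232, 84), (234, 84), (236, 72
[... 179 characters left out ...]
), (222, 116), (224, 58), (226, 79), (228, 83), (230, 82), (232, 83), (234, 82), (236, 75), (238, 50), (240, 115), (242, 113), (244, 113), (246, 94), (248, 88), (250, 117), (252, 112)]
0.015 0.132 [(210, 113), (212, 112), (214, 112), (216, 113), (218, 113), (220, 112), (222, 112), (224, 58), (226, 76), (228, 82), (230, 81), (232, 81), (234, 80), (236, 74), (238, 57), (240, 115), (242, 113), (244, 114), (246, 78), (248, 73), (250, 117), (252, 120)]
[319. 215.]
[(-44, 83), (-40, 84), (-36, 83), (-32, 83), (-28, 38), (-24, 40), (-20, 82), (-16, 84), (-12, 84), (-8, 84), (-4, 84), (0, 83), (4, 82), (8, 82), (12, 80), (16, 81), (20, 81), (24, 80), (28, 81), (32, 81), (36, 83), (40, 82), (44, 82)]
```

The grip block is centred at y 231 in my frame. That is 3 mm over nominal, and it matches where the row stopped, so my frame is offset +3 mm in y.

servo_tool([
  [[0.4,-1,-2,20,0,0,0],[0.4,-1,-2,40,0,0,0],[0.4,-1,-2,60,0,0,0],[0.4,-1,-2,60,0,0,0],[0.4,-1,-2,60,0,0,0]],
])

```text
time_s: 38.85
tcp_pos: [0.6038, 0.2187, 0.1681]
ee_rot: [[-0.999, -0.038, -0.0], [-0.038, 0.999, -0.001], [0.0, -0.001, -1.0]]
wrist_force: [0.6, -0.5, 0.7]
gripper_width: 0.599
gripper_force: 0.0
```

Run:
```python
from h import *
s=st(); rot(s,1.6); to(s,t2w((0,.231,.107)))
```

```text
t 38.85 w [603.8 218.7 168.1] tray [  0.8 230.3 168.1] yawY 2.18 tilt [-0.    -0.001] F [ 0.6 -0.5  0.7] gw 52.1 gf 0.0
rotvec 1.6 [-0.001 -0.     0.01 ]
delta [ 0.8  0.8 61.1]
```

servo_tool([
  [[0.4,1,1,15,0,0,0.01],[0.4,1,1,30,0,0,0.01],[0.4,1,1,45,0,0,0.01],[0.4,1,1,61,0,0,0.01],[0.4,1,1,61,0,0,0.01]],
])

```text
time_s: 39.35
tcp_pos: [0.6019, 0.2199, 0.106]
ee_rot: [[-1.0, -0.028, -0.002], [-0.028, 1.0, -0.001], [0.002, -0.001, -1.0]]
wrist_force: [-0.3, -0.9, -0.6]
gripper_width: 0.602
gripper_force: 0.0
```

servo_tool([
  [[0.7,0,0,0,0,0,0],[1,0,0,0,0,0,0],[1,0,0,0,0,0,0],[1,0,0,0,0,0,0],[1,0,0,0,0,0,0]],
])

```text
time_s: 39.85
tcp_pos: [0.6024, 0.2206, 0.1071]
ee_rot: [[-1.0, -0.028, 0.0], [-0.028, 1.0, 0.0], [-0.0, 0.0, -1.0]]
wrist_force: [0.2, 0.9, -0.0]
gripper_width: 0.227
gripper_force: 0.0
```

servo_tool([
  [[1,0,0,0,0,0,0],[1,0,0,0,0,0,0],[1,0,0,0,0,0,0],[1,0,0,0,0,0,0],[1,0,0,0,0,0,0]],
])

```text
time_s: 40.35
tcp_pos: [0.6024, 0.2205, 0.1069]
ee_rot: [[-1.0, -0.028, -0.0], [-0.028, 1.0, 0.0], [0.0, 0.0, -1.0]]
wrist_force: [0.2, -1.2, 2.8]
gripper_width: 0.158
gripper_force: 29.9
```

Run:
```python
from h import *
st()
```

```text
t 40.35 w [602.4 220.5 106.9] tray [ -0.7 232.1 106.9] yawY 1.61 tilt [-0.  0.] F [ 0.2 -1.2  2.8] gw 13.8 gf 29.9
```

Gripped at 13.8 mm. I'll lift 45 mm and carry it to -287 mm along the tray.

servo_tool([
  [[1,0,0,-10,0,0,0],[1,0,0,-22,0,0,0],[1,0,0,-34,0,0,0],[1,0,0,-45,0,0,0],[1,0,0,-45,0,0,0]],
])

```text
time_s: 40.85
tcp_pos: [0.6035, 0.2212, 0.1544]
ee_rot: [[-1.0, -0.029, 0.004], [-0.029, 1.0, 0.002], [-0.004, 0.002, -1.0]]
wrist_force: [-0.0, 0.2, -0.9]
gripper_width: 0.159
gripper_force: 29.9
```

servo_tool([
  [[1,0,-15,0,0,0,0],[1,0,-35,0,0,0,0],[1,0,-55,0,0,0,0],[1,0,-75,0,0,0,0],[1,0,-95,0,0,0,0]],
])

```text
time_s: 41.35
tcp_pos: [0.6048, 0.123, 0.1513]
ee_rot: [[-1.0, -0.027, -0.001], [-0.027, 1.0, -0.0], [0.001, -0.0, -1.0]]
wrist_force: [0.3, -0.9, -2.0]
gripper_width: 0.162
gripper_force: 29.9
```

servo_tool([
  [[1,0,-20,0,0,0,0],[1,0,-40,0,0,0,0],[1,0,-60,0,0,0,0],[1,0,-80,0,0,0,0],[1,0,-100,0,0,0,0]],
])

```text
time_s: 41.85
tcp_pos: [0.6074, 0.023, 0.1514]
ee_rot: [[-1.0, -0.027, -0.001], [-0.027, 1.0, -0.0], [0.001, -0.0, -1.0]]
wrist_force: [0.0, -0.2, -2.5]
gripper_width: 0.16
gripper_force: 29.9
```

servo_tool([
  [[1,0,-20,0,0,0,0],[1,0,-40,0,0,0,0],[1,0,-60,0,0,0,0],[1,0,-80,0,0,0,0],[1,0,-92,0,0,0,0]],
])

```text
time_s: 42.35
tcp_pos: [0.6097, -0.0692, 0.1514]
ee_rot: [[-1.0, -0.026, -0.001], [-0.026, 1.0, -0.0], [0.001, -0.0, -1.0]]
wrist_force: [0.1, 0.1, -2.2]
gripper_width: 0.157
gripper_force: 29.9
```

servo_tool([
  [[1,0,0,0,0,0,0],[1,0,0,0,0,0,0],[1,0,0,0,0,0,0],[1,0,0,0,0,0,0],[1,0,0,0,0,0,0]],
])

```text
time_s: 42.85
tcp_pos: [0.6104, -0.0657, 0.1516]
ee_rot: [[-1.0, -0.029, -0.0], [-0.029, 1.0, 0.0], [0.0, 0.0, -1.0]]
wrist_force: [-0.4, -0.6, -2.5]
gripper_width: 0.16
gripper_force: 29.9
```

```bash
cat > comb.py <<'E'
from h import *
s=st(); rot(s,1.6); c=cap('top'); im=c['pixels'].astype(int).mean(2)
from scipy.ndimage import map_coordinates as mc
# comb profiles along y at tooth-top height on both walls (mid wall x=+-166)
def prof(x,z,ys): 
    P=np.array([proj(c,t2w((x,y,z))) for y in ys]); return mc(im,[P[:,1],P[:,0]],order=1)
ys=np.arange(-.1,.24,.001)
for x in (-.166,-.163,.163,.166):
    v=prof(x,.048,ys)
    # phase of 22 mm period (teeth bright) for y -45..200
    k=(ys>-.03)&(ys<.2); w=v-v[k].mean(); F=(w[k]*np.exp(-2j*np.pi*ys[k]/.022)).sum(); ph=np.angle(F)/(2*np.pi)*22
    print(x,'tooth-bright phase mm',round(-ph%22,1),'amp',round(abs(F)/k.sum(),1))
    print(' ',v[10:80:2].round().astype(int).tolist())
E
python3 comb.py
```

```text
t 42.85 w [610.4 -65.7 151.6] tray [ -0.6 -54.3 151.6] yawY 1.67 tilt [-0.  0.] F [-0.4 -0.6 -2.5] gw 13.9 gf 29.9
rotvec 1.6 [ 0.    -0.     0.001]
-0.166 tooth-bright phase mm 3.1 amp 5.2
  [130, 131, 132, 132, 130, 129, 129, 129, 129, 128, 129, 128, 129, 128, 119, 85, 81, 89, 106, 126, 108, 114, 123, 122, 108, 92, 92, 119, 137, 136, 128, 107, 110, 119, 121]
-0.163 tooth-bright phase mm 2.2 amp 5.8
  [130, 130, 130, 130, 130, 131, 130, 130, 130, 130, 129, 131, 131, 129, 120, 96, 86, 80, 96, 121, 102, 112, 122, 122, 109, 94, 90, 121, 137, 135, 126, 106, 112, 123, 123]
0.163 tooth-bright phase mm 8.7 amp 2.5
  [84, 86, 87, 85, 85, 85, 85, 84, 83, 81, 78, 76, 76, 74, 73, 73, 73, 73, 72, 70, 70, 68, 65, 62, 62, 70, 75, 77, 77, 76, 74, 81, 101, 134, 180]
0.166 tooth-bright phase mm 8.6 amp 3.0
  [82, 84, 84, 83, 85, 86, 85, 83, 83, 82, 79, 77, 77, 75, 74, 74, 73, 73, 72, 71, 70, 69, 67, 65, 64, 66, 75, 78, 78, 77, 74, 72, 84, 114, 159]
```

The carry measured 286.4 mm at yaw 1.6°. I'll shift 1 mm back for the side load in the old slot and lower slowly, watching force.

servo_tool([
  [[1,0,-1,5,0,0,0],[1,0,-1,10,0,0,0],[1,0,-1,15,0,0,0],[1,0,-1,20,0,0,0],[1,0,-1,25,0,0,0]],
])

```text
time_s: 43.4
tcp_pos: [0.6103, -0.0674, 0.1259]
ee_rot: [[-1.0, -0.028, -0.001], [-0.028, 1.0, 0.0], [0.001, 0.0, -1.0]]
wrist_force: [0.3, 0.2, -2.2]
gripper_width: 0.161
gripper_force: 29.9
```

servo_tool([
  [[1,0,0,2,0,0,0],[1,0,0,4,0,0,0],[1,0,0,6,0,0,0],[1,0,0,8,0,0,0],[1,0,0,10,0,0,0]],
])

```text
time_s: 43.9
tcp_pos: [0.6105, -0.0674, 0.1166]
ee_rot: [[-1.0, -0.028, -0.0], [-0.028, 1.0, 0.0], [0.0, 0.0, -1.0]]
wrist_force: [0.6, 0.5, -2.8]
gripper_width: 0.159
gripper_force: 29.9
```

Run:
```python
from h import *
st()
```

```text
t 43.9 w [610.5 -67.4 116.6] tray [ -0.6 -55.9 116.6] yawY 1.61 tilt [-0.  0.] F [ 0.6  0.5 -2.8] gw 13.9 gf 29.9
```

The ears are about 18 mm down the slots with no resistance. I'll lower the rest and release.

servo_tool([
  [[1,0,0,2,0,0,0],[1,0,0,4,0,0,0],[1,0,0,6,0,0,0],[1,0,0,8,0,0,0],[1,0,0,9.5,0,0,0]],
])

```text
time_s: 44.4
tcp_pos: [0.6103, -0.0674, 0.1069]
ee_rot: [[-1.0, -0.028, -0.001], [-0.028, 1.0, 0.0], [0.001, 0.0, -1.0]]
wrist_force: [-0.0, 0.4, -1.0]
gripper_width: 0.155
gripper_force: 29.9
```

servo_tool([
  [[1,0,0,0,0,0,0],[0.7,0,0,0,0,0,0],[0.5,0,0,0,0,0,0],[0.4,0,0,0,0,0,0],[0.4,0,0,0,0,0,0]],
])

```text
time_s: 44.9
tcp_pos: [0.6106, -0.0674, 0.1074]
ee_rot: [[-1.0, -0.028, 0.0], [-0.028, 1.0, 0.0], [-0.0, 0.0, -1.0]]
wrist_force: [-0.2, -0.5, 0.2]
gripper_width: 0.437
gripper_force: 0.0
```

servo_tool([
  [[0.4,0,0,-15,0,0,0],[0.4,0,0,-40,0,0,0],[0.4,0,0,-80,0,0,0],[0.4,0,0,-110,0,0,0],[0.4,0,0,-110,0,0,0]],
])

```text
time_s: 45.4
tcp_pos: [0.6133, -0.0675, 0.2229]
ee_rot: [[-1.0, -0.029, 0.011], [-0.029, 1.0, -0.0], [-0.011, -0.0, -1.0]]
wrist_force: [0.2, 0.3, 0.8]
gripper_width: 0.599
gripper_force: 0.0
```

```bash
python3 - <<'E'
from h import *
s=st(); c=cap('wrist'); im=c['pixels'].astype(int).mean(2)
for z in (.132,.140): 
  print(z,[(y,int(im[int(p[1]),int(p[0])])) for y in range(-72,-36,2) for p in [proj(c,t2w((-.01,y/1000,z)))]])
print('plate',[(y,int(im[int(p[1]),int(p[0])])) for y in range(-72,-36,2) for p in [proj(c,t2w((-.07,y/1000,.1)))]])
print('blk x',[(x,int(im[int(p[1]),int(p[0])])) for x in range(-48,45,4) for p in [proj(c,t2w((x/1000,-.055,.132)))]if 0<=p[1]<400])
E
python3 cart.py
```

```text
t 45.4 w [613.3 -67.5 222.9] tray [  2.2 -56.1 222.9] yawY 1.66 tilt [ 0.011 -0.   ] F [0.2 0.3 0.8] gw 52.1 gf 0.0
0.132 [(-72, 121), (-70, 90), (-68, 39), (-66, 68), (-64, 101), (-62, 74), (-60, 108), (-58, 110), (-56, 111), (-54, 112), (-52, 112), (-50, 60), (-48, 103), (-46, 106), (-44, 107), (-42, 107), (-40, 106), (-38, 107)]
0.14 [(-72, 85), (-70, 83), (-68, 39), (-66, 70), (-64, 105), (-62, 55), (-60, 102), (-58, 112), (-56, 111), (-54, 112), (-52, 111), (-50, 85), (-48, 105), (-46, 109), (-44, 109), (-42, 109), (-40, 109), (-38, 108)]
plate [(-72, 110), (-70, 110), (-68, 110), (-66, 111), (-64, 110), (-62, 110), (-60, 111), (-58, 63), (-56, 80), (-54, 66), (-52, 110), (-50, 109), (-48, 111), (-46, 109), (-44, 109), (-42, 108), (-40, 110), (-38, 109)]
blk x [(-48, 75), (-44, 74), (-40, 74), (-36, 73), (-32, 73), (-28, 39), (-24, 35), (-20, 110), (-16, 112), (-12, 111), (-8, 111), (-4, 74), (0, 74), (4, 75), (8, 74), (12, 74), (16, 72), (20, 73), (24, 71), (28, 72), (32, 71), (36, 70), (40, 68), (44, 68)]
t 45.45 w [611.7 -67.3 219.9] tray [  0.6 -55.8 219.9] yawY 1.62 tilt [0.005 0.001] F [ 0.5  0.8 -0.8] gw 52.1 gf 0.0
blob (351, 119, 72, 84) 2763.0
  z 0.091 [  40. -152.] [166. 202.] 89.9 bounds [ -61. -235.] [141. -68.]
  z 0.188 [  13. -136.] [149. 180.] 89.9 bounds [ -77. -210.] [103. -62.]
```

The divider is seated: plate at y -55.5 against -55 expected, block top at the same height as before. The row is unmoved. I'll retreat and make a last check of the tray and odds box.

servo_tool([
  [[0.4,20,-30,-20,0,0,0],[0.4,50,-70,-40,0,0,0],[0.4,80,-110,-60,0,0,0],[0.4,110,-150,-60,0,0,0],[0.4,150,-190,-60,0,0,0]],
])

```text
time_s: 46.0
tcp_pos: [0.4739, -0.2527, 0.2762]
ee_rot: [[-1.0, -0.029, -0.002], [-0.029, 1.0, 0.0], [0.002, 0.001, -1.0]]
wrist_force: [-0.2, -0.3, -0.9]
gripper_width: 0.601
gripper_force: 0.0
```

Run:
```python
from h import *
s=st(); c=cap('top'); im=c['pixels']; hsv=cv2.cvtColor(im,cv2.COLOR_RGB2HSV); V=hsv[...,2].astype(int); S=hsv[...,1].astype(int)
roi=np.zeros(V.shape,bool); roi[195:298,110:188]=1
def big(m,z,n):
    k,_=cv2.findContours((m&roi).astype(np.uint8),cv2.RETR_EXTERNAL,cv2.CHAIN_APPROX_NONE)
    for q in sorted(k,key=cv2.contourArea)[-2:]:
        W=np.array([ray(c,p[0],z)[:2]*1000 for p in q],np.float32); print(n,cv2.boundingRect(q),cv2.contourArea(q),np.round(W.mean(0)))
big((S<40)&(V>110),.044,'white/grey'); big((V<45),.04,'black')
# tray open area: anything non-grey between divider and old slot
poly=np.array([proj(c,t2w(p)) for p in((-.15,-.03,.003),(.15,-.03,.003),(.15,.22,.003),(-.15,.22,.003))],np.int32)
k=np.zeros(V.shape,np.uint8); cv2.fillPoly(k,[poly],1); print('tray stray px',int(((S>70)&(k>0)).sum()),int(k.sum()))
for n,o in (('jb',(.405,.446,.044)),('tm',(.39,.39,.038)),('roll',(.511,.433,.052))): p=proj(c,o); print(n,np.round(p),im[int(p[1]),int(p[0])])
```

```text
t 46.0 w [ 473.9 -252.7  276.2] tray [-142.3 -237.3  276.2] yawY 1.63 tilt [-0.002  0.   ] F [-0.2 -0.3 -0.9] gw 52.3 gf 0.0
white/grey (155, 262, 16, 18) 216.5 [400. 391.]
white/grey (120, 254, 18, 33) 446.5 [403. 478.]
black (144, 220, 11, 20) 60.0 [506. 435.]
black (111, 206, 21, 90) 537.0 [462. 502.]
tray stray px 0 10672
jb [141. 269.] [50 48 48]
tm [164. 275.] [166 170 164]
roll [147. 226.] [41 31 18]
```

```bash
python3 -c "
from station import r
print(r.finish_job())"
```

```text
the job is handed in; nothing more can be done
None
```

I handed the job in at 46 s: the roll, junction box and tape measure are in the odds box, both cartons lie flat against the stop end, and the divider is seated in the first slot pair behind them. The junction box may be leaning against the box wall, and the tape measure's first lowering touched the odds-box wall at about 28 N.

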